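# Transfer the boards of four opened control units to the carrying rack, in order

### The arm

A 6-joint arm with a two-finger parallel gripper is mounted at the origin on the work surface. World frame = base frame: x ahead of the robot, y to its left, z up, the work surface at z = 0. Lengths are in mm, angles in rad, forces in N, time in s.
With the tool pointing down it reaches from about 350 to 875 mm from the base axis. Payload 4.2 kg.
Tool frame: the origin (TCP) lies midway between the tips of the shut fingers; the grasp point (between the pads) lies 19 mm behind it; y points along the fingers, z is the direction in which the jaws open and shut, and the axes are right-handed (so a half turn about y gives the same grasp; the last joint's range is limited). The gripper opens to 85 mm and grips with 20 to 120 N. Pads are 22 mm wide; open, the fingers measure 114 mm over their backs; the gripper's body (76 mm by 85 mm) begins 54 mm behind the grasp point. The pads swing forward as they close: fully open they stand 13 mm farther back than shut.
Start: joints at [-0.93, 0.385, 0.008, 0, -1.194, -0.259], TCP at [232.883, -579.97, 231.312] pointing down, gripper open.
Joint ranges: [-3.14, 3.14], [-1.21, 2.06], [-1.07, 1.41], [-3.16, 2.05], [-2.99, -0.16], [-3.1, 3.1]. Speed limits (rad/s): [2.79, 2.79, 3.14, 3.14, 3.14, 3.14].

### API

Orientations are given as a rotation vector (axis times angle).
In Python, from workcell import arm gives the robot as it stands.
- The arm moves only by the tool play_rows, never from a script. Its argument "steps" is a list of rows, each an object with "offset": the shift along the tool's x, y, z in mm, a list of three; "roll": the turn about the tool's y in rad. A call has 1 to 5 rows; each row is the pose to reach, as a shift and turn from the pose commanded when the call began, along the tool's axes at that moment; what a row does not reach only later rows make up. A row lasts 1/10 s, in which the tool goes at most 50 mm and 8.59 degrees, less where a joint would pass 70% of its speed; a pose out of reach is approached as far as the arm can. A call with a gripper value outside its range is refused whole. "grip" is the finger opening in mm, from 0 to 85.4, set as the call begins (left out, the last holds). The fingers move at their own pace and stop on an object; "force" is the grip in N (left out, the last holds). Time passes only in rows, so rows that repeat a pose let the fingers close. It gives the time, the measured TCP pose, the force and the opening at its end, in the units of the state.
- arm.get_obs(): the state, without advancing time (a new reading comes with each control period).
- arm.capture(name): name is "scene" or "side" or "wrist"; returns the picture (480x640x3 uint8, blue, green, red); there is no depth.
- arm.camera_info(name): a dict with "camera_matrix" (3x3 intrinsics, pixels), "camera_from_world" (4x4, takes a point from world to camera coordinates); the wrist camera has in their place "tool_from_camera" (4x4, takes a point from camera to tool coordinates, whose origin is the TCP and whose axes are the tool frame's). Camera axes: x right, y down, z forward; pixel columns grow to the right and rows downward; lengths in mm; the calibration is good to about 2 mm. A picture is of the moment at which its call begins: read the wrist's pose just before it. camera_info takes no time and is no camera call.
- arm.hand_in(): hands the job in, once; it reports no verdict.
Trained networks look in the newest picture that a camera, given by its name, has taken for a name from the list of things; names that differ only in an ending like _2 or _b are one class to them, and where a whole thing is asked for, a point or a joint stands for the part that bears it (a point fixed in the world has none). Each returns a list of dicts, best first, with "score" (0 to 1); they miss things now and then, are a little off and sometimes report something else, mostly with a low value. They report only what shows in the picture. A call takes as long as a camera call. They do not tell look-alikes from the thing itself.
- arm.spot_in(camera, name): "bbox" ([left, top, width, height] in pixels, round what is visible of it).
- arm.outline_of(camera, name): "pixels" (480x640 bool, what is visible of it) and "bbox" ([left, top, width, height] in pixels, round what is visible of it).
- arm.spot_point(camera, name): "at" ([column, row] in pixels: a listed point, or the origin of a listed thing).
The state is a dict: "time": time; "joints": joint angles; "joint_vel": joint speeds; "joint_efforts": joint torques, N m; "position": TCP position; "eef_rot": TCP orientation; "wrist_force": force on the tool from outside, world axes, zero at the start; "wrist_torque": the same for the moment, N m; "opening": finger opening in mm.
Only numpy, scipy, OpenCV 4.12 (cv2) and the standard library are available. Lean on these libraries where they do the work, as an engineer would, in place of code of your own. Each camera call takes 0.05 s, during which the arm holds its last target.

### The job

Four opened control units stand in a row, each with its circuit board lying in the black lower housing. Lift each board out by the tall part in its middle and lay it flat in its own bay of the empty carrying rack on the other side of the bench, keeping the order of the row: the board from the housing nearest the robot goes into the bay nearest the robot, and so on to the farthest, so that every board can later be matched to its housing. Do not drop a board, and leave the driver, the screw bin and the meter where they are.

Things in the scene. Friction and masses are not known exactly. Their poses are not given: they have to be found in the camera images.
- board_heatsink: Flat green circuit board 52 x 92 mm, 0.20 kg; in its middle a finned bare-aluminium heat sink 32 mm (x) by 42 mm (y), its top 44 mm above the underside. Origin: centre of the board's underside; x along its short, y along its long side, z up. Board 2 mm thick, other parts on it under 8 mm high. Grip the tall part across the row (along y), 28 to 36 mm above the underside. Starts in housing_1.
- board_transformer: Flat green circuit board 54 x 90 mm, 0.32 kg; in its middle a steel-and-copper transformer 36 mm (x) by 46 mm (y), its top 42 mm above the underside. Origin: centre of the board's underside; x along its short, y along its long side, z up. Board 2 mm thick, other parts on it under 8 mm high. Grip the tall part across the row (along y), 28 to 36 mm above the underside. Starts in housing_2.
- board_capacitor: Flat green circuit board 48 x 92 mm, 0.16 kg; in its middle a dark round can capacitor with a silver top, 35 mm in diameter, its top 46 mm above the underside. Origin: centre of the board's underside; x along its short, y along its long side, z up. Board 2 mm thick, other parts on it under 8 mm high. Grip the tall part across the row (along y), 28 to 36 mm above the underside. Starts in housing_3.
- board_relay: Flat green circuit board 52 x 86 mm, 0.14 kg; in its middle a black relay 30 mm (x) by 28 mm (y), its top 42 mm above the underside; low screw terminals at both ends. Origin: centre of the board's underside; x along its short, y along its long side, z up. Board 2 mm thick, other parts on it under 8 mm high. Grip the tall part across the row (along y), 28 to 36 mm above the underside. Starts in housing_4.
- housing_1: Open lower half of a black plastic housing, one of four alike, held fast on the stand; the heatsink board starts in it. 70 mm (x) by 118 mm (y), walls 2.5 mm thick, 18 mm high, the +y end partly lower; inside 65 x 113 mm; the board rests 8 mm above its underside. Origin: centre of its underside, 12 mm above the bench. Axes as the stand's.
- housing_2: Open lower half of a black plastic housing, one of four alike, held fast on the stand; the transformer board starts in it. 70 mm (x) by 118 mm (y), walls 2.5 mm thick, 18 mm high, the +y end partly lower; inside 65 x 113 mm; the board rests 8 mm above its underside. Origin: centre of its underside, 12 mm above the bench. Axes as the stand's.
- housing_3: Open lower half of a black plastic housing, one of four alike, held fast on the stand; the capacitor board starts in it. 70 mm (x) by 118 mm (y), walls 2.5 mm thick, 18 mm high, the +y end partly lower; inside 65 x 113 mm; the board rests 8 mm above its underside. Origin: centre of its underside, 12 mm above the bench. Axes as the stand's.
- housing_4: Open lower half of a black plastic housing, one of four alike, held fast on the stand; the relay board starts in it. 70 mm (x) by 118 mm (y), walls 2.5 mm thick, 18 mm high, the +y end partly lower; inside 65 x 113 mm; the board rests 8 mm above its underside. Origin: centre of its underside, 12 mm above the bench. Axes as the stand's.
- stand: Fixed stand under the row of four housings, on the left or right of the bench: two aluminium bars and dark cross bars, 340 mm (x) by 120 mm (y), 12 mm high. Origin: centre of its underside. Its x runs along the row, away from the robot; housing places at x = -117, -39, +39, +117 mm, y = 0.
- carrier: The fixed, empty carrying rack: aluminium tray, 322 (x) by 124 mm (y), bar handles at both ends (376 mm over them). Origin: centre of its underside; x along the row of bays, away from the robot. Four bays centred at x = -117, -39, +39, +117 mm, y = 0, each 73 (x) by 114 mm (y) inside; above the origin: dark floor 10 mm, side walls 24, grey dividers 28, handles 25 mm.
- driver: Bystander: red and black cordless driver lying on its side, about 210 x 175 mm, 52 mm high. Origin: on the bench under its barrel; barrel along x with the bit at +x, handle and battery towards -y (battery 145 mm from the origin).
- screw_bin: Bystander: small open blue bin with loose screws, 90 x 70 mm, 34 mm high, on the bench between stand and carrying rack. Origin: centre of its underside.
- meter: Bystander: dark hand-held meter lying on its back, 150 x 76 mm, 44 mm high, on the bench between stand and carrying rack, beyond the screw bin. Origin: centre of its underside.
Not all that is in view belongs to the job. Leave any red or yellow look-alike of the board_transformer alone. What is shaped like the board_capacitor but yellow is not meant.

How it is judged:
By the outcome, as a careful person would: the job done as asked, in the order asked, and still so for the second after the job is handed in, with the robot touching nothing.
It also fails if it takes over 102 s, if anything falls off the work surface, if the arm or the gripper's body presses on something with over 40 N, if the wrist force passes 120 N, or if a joint passes its speed limit or range.

## Working session

There is one attempt and no reset: what is moved stays moved. The work goes in short steps, Python scripts to look and compute and a tool call to move; the robot and the scene stay as the last step left them, time stands still between calls to the robot, and variables do not carry over. Pictures are saved under pics/ and viewed, and the job is handed in when it is done.

Besides the shell and the picture viewer there is one more tool, called after "Call:" as name(argument=value, ...), one argument or row to a line, values as JSON. play_rows: Moves the arm, as the interface text tells. Its arguments: {"type":"object","properties":{"steps":{"type":"array","items":{"type":"object","properties":{"offset":{"type":"array","items":{"type":"number"}},"roll":{"type":"number"}}}},"grip":{"type":"number"},"force":{"type":"number"}},"required":["steps"]}

```bash
ls; mkdir -p pics; python3 - <<'E'
from workcell import arm
import cv2
o=arm.get_obs(); print(o)
for n in ("scene","side","wrist"):
    cv2.imwrite(f"pics/{n}0.png",arm.capture(n)); print(n,arm.camera_info(n))
E
```

```text
pics
{'time': 0.0, 'joints': array([-9.30406396e-01,  3.85544967e-01,  6.62899411e-03, -5.36228616e-04,
       -1.19396492e+00, -2.58618263e-01]), 'joint_vel': array([ 0.00121122, -0.00076338,  0.00018437,  0.00116244,  0.00101105,
        0.00076206]), 'joint_efforts': array([-7.33172928e-04, -3.92285657e+01,  1.88405514e+01,  4.18616652e+00,
       -4.66080179e-03, -3.16801412e-06]), 'position': array([ 232.67701887, -579.4508262 ,  230.22427594]), 'eef_rot': array([-1.54788779, -0.29891143,  0.29963249]), 'wrist_force': array([-0.66614261, -0.13719689, -0.80056555]), 'wrist_torque': array([-0.03787879,  0.01978096, -0.01342042]), 'opening': 85.43097106623776}
scene {'camera_matrix': array([[517.36581051,   0.        , 323.6731491 ],
       [  0.        , 517.36581051, 236.67880699],
       [  0.        ,   0.        ,   1.        ]]), 'camera_from_world': array([[-1.10563170e-01,  9.93631586e-01, -2.17268544e-02,
        -6.38703831e+00],
       [ 6.57330044e-01,  5.67106586e-02, -7.51465977e-01,
        -3.12941886e+02],
       [-7.45448186e-01, -9.73661749e-02, -6.59414005e-01,

[... 494 characters left out ...]
1685234e-01,  5.57114848e-01, -6.76463141e-01,
         1.58826923e+03],
       [ 0.00000000e+00,  0.00000000e+00,  0.00000000e+00,
         1.00000000e+00]])}
wrist {'camera_matrix': array([[389.05535988,   0.        , 318.21228905],
       [  0.        , 389.05535988, 240.3820061 ],
       [  0.        ,   0.        ,   1.        ]]), 'tool_from_camera': array([[ 5.42600278e-04,  9.45474860e-01,  3.25694633e-01,
        -8.42149130e+01],
       [-9.98193246e-04, -3.25694006e-01,  9.45474705e-01,
        -1.43427027e+02],
       [ 9.99999355e-01, -8.38121021e-04,  7.67044961e-04,
         1.40005047e-01],
       [ 0.00000000e+00,  0.00000000e+00,  0.00000000e+00,
         1.00000000e+00]])}
```

View pics/scene0.png

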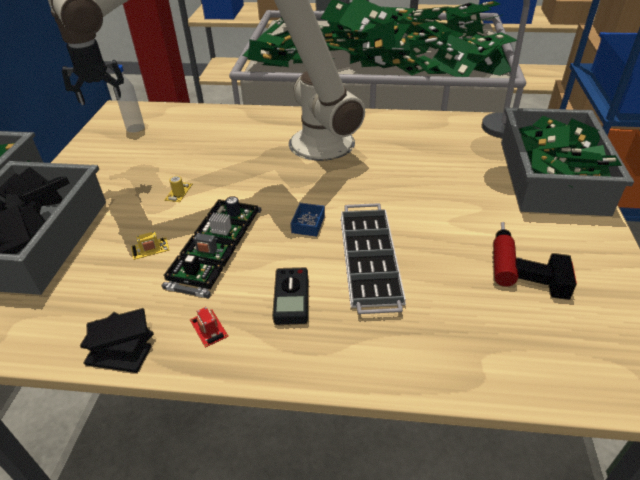

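View pics/side0.png

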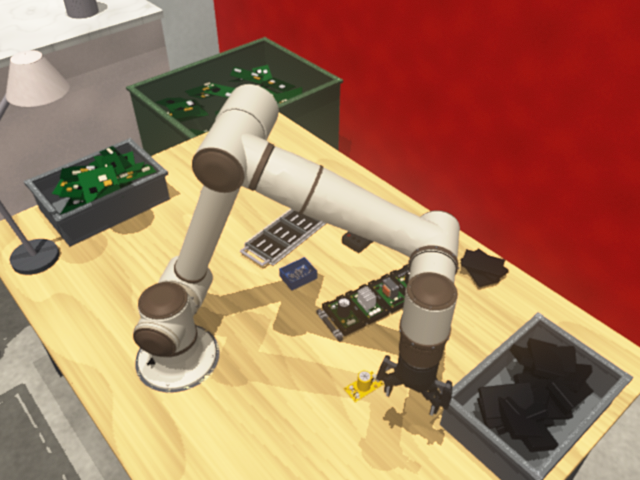

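View pics/wrist0.png

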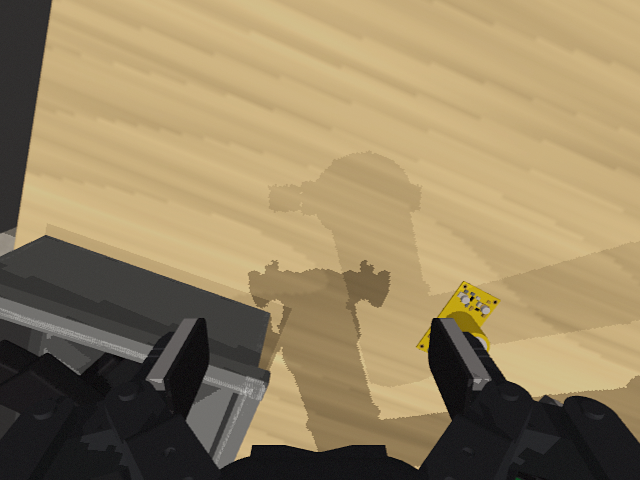

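```bash
cat > h.py <<'E'
import numpy as np, cv2
from scipy.spatial.transform import Rotation as R
from workcell import arm
def ray_plane(uv,K,Twc,z):
    # Twc world_from_camera
    d=np.linalg.inv(K)@np.array([uv[0],uv[1],1.0]); d=Twc[:3,:3]@d; c=Twc[:3,3]
    return c+d*(z-c[2])/d[2]
def fixed(name):
    i=arm.camera_info(name); return i["camera_matrix"],np.linalg.inv(i["camera_from_world"])
def tool(o):
    T=np.eye(4);T[:3,:3]=R.from_rotvec(o["eef_rot"]).as_matrix();T[:3,3]=o["position"];return T
def wrist(o):
    i=arm.camera_info("wrist"); return i["camera_matrix"],tool(o)@i["tool_from_camera"]
def proj(p,K,Twc):
    p=np.linalg.inv(Twc)@np.append(p,1); q=K@p[:3]; return q[:2]/q[2]
E
python3 - <<'E'
from h import *
im=cv2.imread("pics/scene0.png")
cv2.imwrite("pics/crop0.png",cv2.resize(im[180:360,80:320],None,fx=3.3,fy=3.3,interpolation=cv2.INTER_CUBIC))
K,T=fixed("scene")
zs=dict(board_heatsink=20,board_transformer=20,board_capacitor=20,board_relay=20,housing_1=12,stand=0,carrier=0,screw_bin=0,meter=0,driver=0)
for n,z in zs.items():
    for d in arm.spot_point("scene",n)[:5]:
        print(n,round(d["score"],2),np.round(d["at"],1),np.round(ray_plane(d["at"],K,T,z)[:2]))
print(tool(arm.get_obs()).round(3))
E
```

```text
board_heatsink 0.65 [232.3 214.6] [ 425. -193.]
board_heatsink 0.58 [221.4 227.7] [ 481. -209.]
board_transformer 0.95 [150.1 249.1] [ 578. -367.]
board_transformer 0.83 [206.8 329.4] [ 812. -153.]
board_transformer 0.82 [205.4 250.4] [ 570. -226.]
board_transformer 0.53 [306.8 223.1] [444.  12.]
board_capacitor 0.81 [180.9 191.7] [ 335. -366.]
board_capacitor 0.72 [370.9 260.4] [570. 185.]
board_relay 0.57 [193.1 270.3] [ 641. -236.]
housing_1 0.98 [207.  254.7] [ 577. -221.]
housing_1 0.92 [233.3 215. ] [ 417. -194.]
housing_1 0.82 [190.9 275.5] [ 651. -240.]
housing_1 0.78 [217.8 235.4] [ 503. -214.]
housing_1 0.35 [193.8 273.1] [ 643. -235.]
stand 0.29 [370.7 261.7] [554. 185.]
carrier 0.89 [370.6 258.9] [544. 184.]
screw_bin 0.95 [308.  220.6] [409.   9.]
meter 0.87 [287.7 300.2] [697.   1.]
driver 0.64 [501.6 273. ] [565. 497.]
[[ 9.28000e-01  0.00000e+00 -3.73000e-01  2.32883e+02]
 [ 3.73000e-01 -0.00000e+00  9.28000e-01 -5.79978e+02]
 [ 0.00000e+00 -1.00000e+00 -0.00000e+00  2.31348e+02]
 [ 0.00000e+00  0.00000e+00  0.00000e+00  1.00000e+00]]
```

View pics/crop0.png

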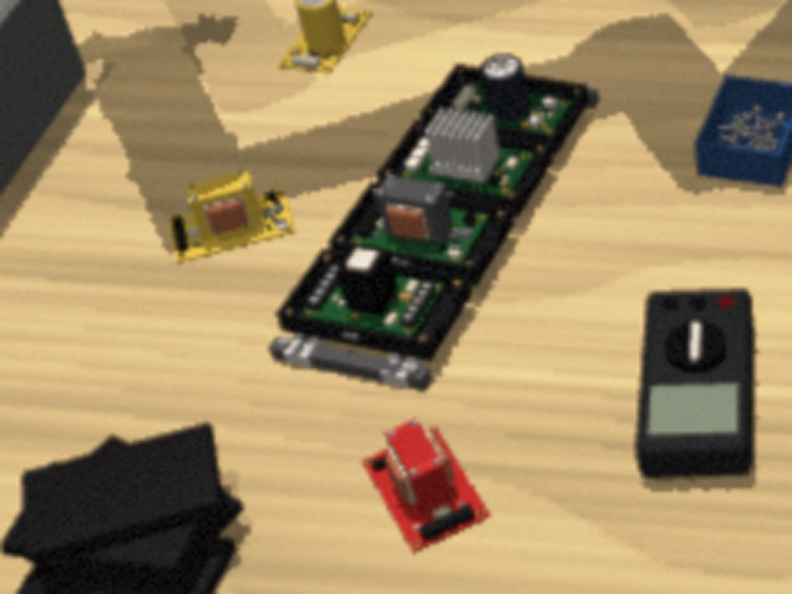

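Candidates in the scene picture:
- **Capacitor:** real one at (233,208), first in the row. The yellow one at (180,188) is a decoy.
- **Heatsink:** (221,225).
- **Transformer:** real one at (206,246). The yellow one at (150,245) and the red one at (208,325) are decoys.
- **Relay:** (192,268).

The carrier is at (371,259). The crop shows the order from near to far as capacitor, heatsink, transformer, relay. That differs from the housing numbers in the description, so I'll go by the actual positions.

```bash
cat >> h.py <<'E'
def go(x,y,z,yaw,n=None):
    o=arm.get_obs();T=tool(o)
    off=T[:3,:3].T@(np.array([x,y,z])-T[:3,3])
    yn=np.arctan2(T[1,0],T[0,0])
    print("t",round(o["time"],2),"pos",o["position"].round(1),"yaw",yn.round(4),"-> offset",off.round(1),"roll",round(-(yaw-yn),4),"dist",np.linalg.norm(off).round(0))
E
python3 -c "
from h import *
go(550,-220,300,-.194)"
```

```text
t 0.65 pos [ 232.9 -580.   231.3] yaw 0.3818 -> offset [428.4 -68.7 215.9] roll 0.5758 dist 485.0
```

Call:
play_rows(
  steps=[
    {"offset": [44,-7,22],"roll": 0.12},
    {"offset": [88,-14,44],"roll": 0.24},
    {"offset": [130,-21,66],"roll": 0.36},
    {"offset": [172,-28,88],"roll": 0.48},
    {"offset": [216,-35,108],"roll": 0.576},
  ],
)

```text
time: 1.15
position: [393.9, -397.7, 267.0]
eef_rot: [-1.565, 0.156, -0.157]
wrist_force: [0.5, -1.1, -1.4]
opening: 85.6
```

```bash
python3 -c "
from h import *
go(550,-220,300,-.194)"
```

```text
t 1.15 pos [ 393.9 -397.7  267. ] yaw -0.1988 -> offset [118. -33. 205.] roll -0.0048 dist 239.0
```

Call:
play_rows(
  steps=[
    {"offset": [24,-7,41],"roll": 0},
    {"offset": [48,-14,82],"roll": 0},
    {"offset": [72,-20,123],"roll": 0},
    {"offset": [96,-27,164],"roll": 0},
    {"offset": [118,-33,205],"roll": 0},
  ],
)

```text
time: 1.65
position: [549.6, -219.2, 300.0]
eef_rot: [-1.566, 0.152, -0.153]
wrist_force: [-0.1, -1.4, 0.8]
opening: 85.0
```

Call:
play_rows(
  steps=[
    {"offset": [0,0,0],"roll": 0},
  ],
)

```text
time: 1.75
position: [551.8, -217.2, 299.7]
eef_rot: [-1.566, 0.146, -0.15]
wrist_force: [-0.2, -0.5, 0.3]
opening: 85.9
```

```bash
cat > look.py <<'E'
import sys
from h import *
o=arm.get_obs(); im=arm.capture("wrist"); cv2.imwrite(f"pics/{sys.argv[1]}.png",im)
import pickle; pickle.dump(dict(o),open(f"pics/{sys.argv[1]}.pkl","wb"))
K,T=wrist(o); print(o["time"],o["position"],T[:3,3])
for n,z in [tuple(a.split(":")) for a in sys.argv[2:]]:
    for d in arm.spot_point("wrist",n)[:5]:
        print(n,round(d["score"],2),np.round(d["at"],1),ray_plane(d["at"],K,T,float(z))[:2].round(1))
E
python3 look.py w1 board_capacitor:20 board_heatsink:20 board_transformer:20 board_relay:20 housing_1:12 stand:0
```

```text
1.75 [ 551.77759849 -217.18495504  299.71136084] [ 468.67196351 -201.17027256  442.95448154]
board_capacitor 0.95 [322.3  48.6] [ 417.5 -187.1]
board_heatsink 0.63 [317.1 126.2] [ 488.5 -206. ]
board_transformer 0.92 [317.1 197.9] [ 563.5 -220.4]
board_transformer 0.8 [395.7 347.1] [ 772.3 -158.7]
board_transformer 0.78 [178.9 209.3] [ 547.2 -374.8]
board_transformer 0.46 [517.4  17.2] [425.9   1.9]
board_relay 0.86 [315.4 263.6] [ 640.4 -237.2]
```

View pics/w1.png

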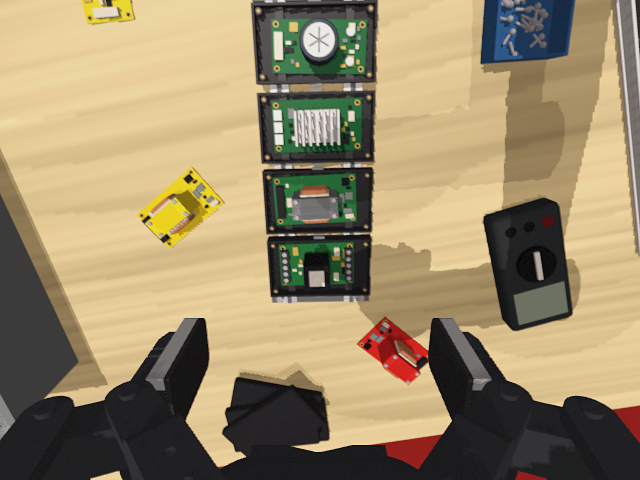

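```bash
cat > meas.py <<'E'
import sys,pickle
from h import *
n=sys.argv[1]; im=cv2.imread(f"pics/{n}.png"); o=pickle.load(open(f"pics/{n}.pkl","rb")); K,T=wrist(o)
b,g,r=[im[...,i].astype(int) for i in range(3)]
m=((g>r*1.3)&(g>b*1.2)&(g>45)).astype(np.uint8)
m=cv2.morphologyEx(m,cv2.MORPH_OPEN,np.ones((2,2)))
mc=cv2.morphologyEx(m,cv2.MORPH_CLOSE,np.ones((9,9)))
k,l,s,c=cv2.connectedComponentsWithStats(mc)
for i in range(1,k):
    if s[i,4]<800: continue
    ys,xs=np.nonzero((l==i)&(m>0))
    z=float(sys.argv[2]) if len(sys.argv)>2 else 22
    P=np.array([ray_plane((x,y),K,T,z)[:2] for x,y in zip(xs,ys)],np.float32)
    (cx,cy),(w,h),a=cv2.minAreaRect(P); B=cv2.boxPoints(((cx,cy),(w,h),a))
    e=max([B[1]-B[0],B[2]-B[1]],key=np.linalg.norm); yaw=np.arctan2(e[1],e[0])-np.pi/2
    yaw=(yaw+np.pi/2)%np.pi-np.pi/2
    print("pix",c[i].round(0),"ctr",round(cx,1),round(cy,1),"size",sorted([round(w,1),round(h,1)]),"yaw",round(yaw,4))
E
python3 meas.py w1
python3 - <<'E'
import cv2
im=cv2.imread("pics/w1.png"); cv2.imwrite("pics/w1c.png",cv2.resize(im[0:310,240:390],None,fx=1.9*1,fy=1.9,interpolation=cv2.INTER_CUBIC))
cv2.imwrite("pics/w1d.png",cv2.resize(im[0:160,245:390],None,fx=3.7,fy=3.7,interpolation=cv2.INTER_CUBIC))
cv2.imwrite("pics/w1e.png",cv2.resize(im[155:310,245:390],None,fx=3.7,fy=3.7,interpolation=cv2.INTER_CUBIC))
E
```

```text
pix [324.  50.] ctr 416.8 -189.6 size [48.6, 93.0] yaw -0.1888
pix [323. 125.] ctr 488.8 -205.4 size [53.2, 92.3] yaw -0.1539
pix [317. 196.] ctr 565.5 -222.2 size [55.5, 91.4] yaw -0.1393
pix [314. 262.] ctr 641.4 -235.4 size [53.8, 86.9] yaw -0.1523
```

View pics/w1d.png

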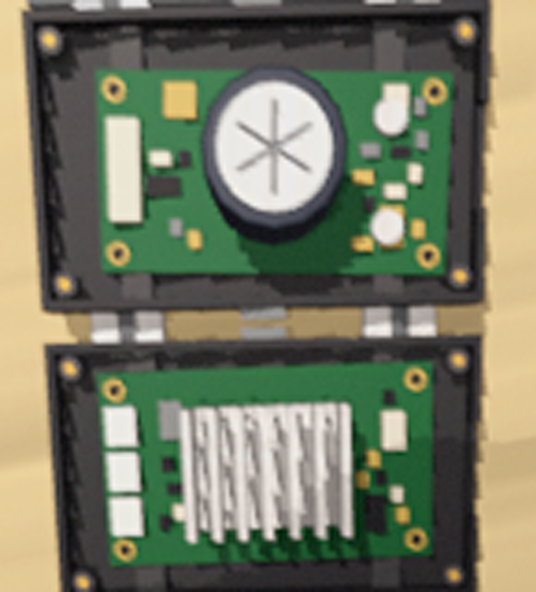

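View pics/w1e.png

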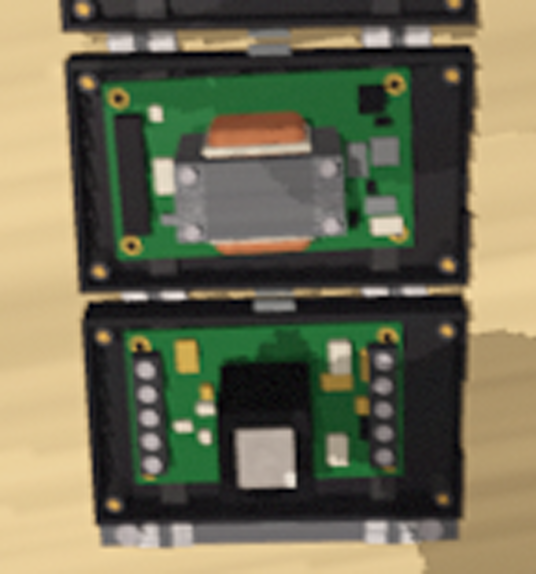

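Wrist view w1, row at columns 255–375 from near to far:
- **Capacitor:** (319,40).
- **Heatsink:** (318,128).
- **Transformer:** (316,200).
- **Relay:** (316,268).

The decoys lie well off the row, and the fitted board sizes match the list. Next I'll look at the carrier.

```bash
python3 -c "
from h import *
K,T=fixed('scene')
a=ray_plane((361,208),K,T,25);b=ray_plane((380,308),K,T,25);print(a,b,np.linalg.norm(a-b),np.arctan2(*(b-a)[1::-1]))
go(560,185,300,0)"
```

```text
[374.11755201 149.87163475  25.        ] [723.12722287 211.0939688   25.        ] 354.3387144218278 0.17365053745311768
t 2.1 pos [ 547.6 -221.9  299.3] yaw -0.196 -> offset [-67.1  -0.7 401.6] roll -0.196 dist 407.0
```

Call:
play_rows(
  steps=[
    {"offset": [-8,0,49],"roll": -0.07},
    {"offset": [-16,0,98],"roll": -0.14},
    {"offset": [-24,0,147],"roll": -0.21},
    {"offset": [-32,0,196],"roll": -0.28},
    {"offset": [-40,0,245],"roll": -0.366},
  ],
)

```text
time: 2.6
position: [556.0, 27.9, 299.7]
eef_rot: [-1.566, -0.137, 0.135]
wrist_force: [0.4, 0.3, -0.7]
opening: 85.6
```

```bash
python3 -c "
from h import *
go(560,187,300,.17)"
```

```text
t 2.6 pos [556.   27.9 299.7] yaw 0.1732 -> offset [ 31.3  -0.3 156. ] roll 0.0032 dist 159.0
```

Call:
play_rows(
  steps=[
    {"offset": [9,0,45],"roll": 0},
    {"offset": [18,0,90],"roll": 0},
    {"offset": [27,0,130],"roll": 0},
    {"offset": [31,0,156],"roll": 0},
    {"offset": [31,0,156],"roll": 0},
  ],
)

```text
time: 3.1
position: [560.3, 188.2, 298.8]
eef_rot: [-1.566, -0.136, 0.137]
wrist_force: [0.3, 0.4, 0.3]
opening: 85.1
```

```bash
python3 look.py w2 carrier:0
```

```text
3.1 [560.29735757 188.23689256 298.77483009] [477.35000587 173.79031474 442.23317545]
carrier 0.86 [316.5 160.5] [534.  182.2]
```

View pics/w2.png

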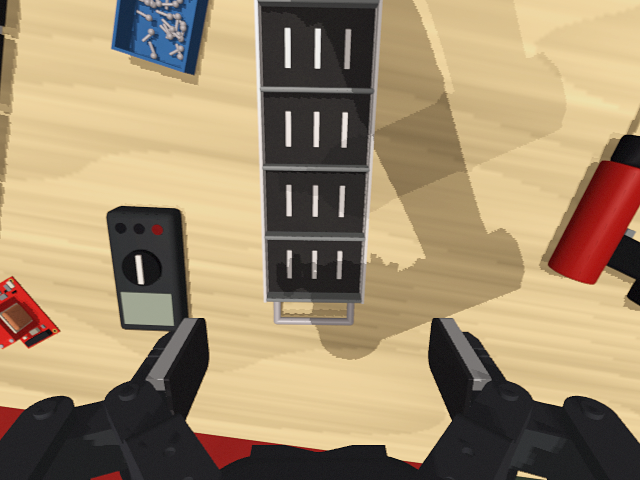

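```bash
python3 - <<'E'
import cv2
im=cv2.imread("pics/w2.png")
cv2.imwrite("pics/w2d.png",cv2.resize(im[70:180,250:390],None,fx=5,fy=5,interpolation=cv2.INTER_CUBIC))
cv2.imwrite("pics/w2e.png",cv2.resize(im[220:330,250:390],None,fx=5,fy=5,interpolation=cv2.INTER_CUBIC))
E
```

```text
(no output)
```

View pics/w2d.png

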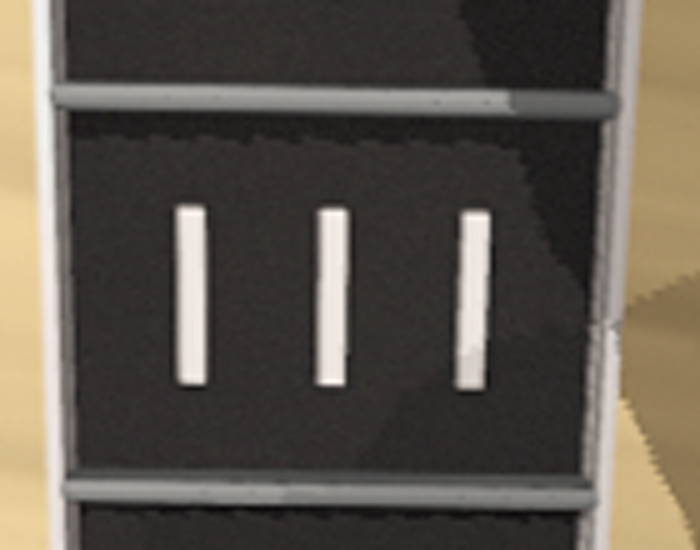

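View pics/w2e.png

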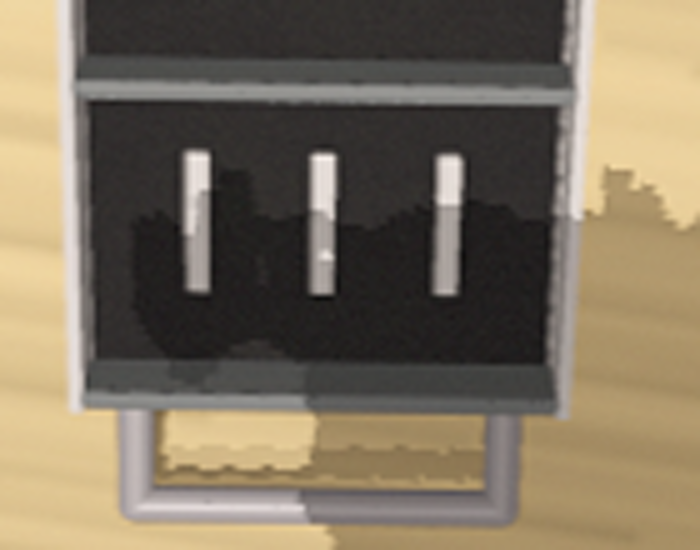

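```bash
cat > pl.py <<'E'
import pickle
from h import *
o=pickle.load(open("pics/w2.pkl","rb")); K,T=wrist(o)
D=[((260.6,89.2),(373.6,90.8)),((263,168),(369,169)),((265.6,238.4),(364.6,239.6))]
C=[]
for a,b in D:
    p,q=ray_plane(a,K,T,28)[:2],ray_plane(b,K,T,28)[:2]
    C.append((p+q)/2); print((p+q)/2,np.linalg.norm(p-q),np.arctan2(*(q-p)[::-1])-np.pi/2)
C=np.array(C);d=C[2]-C[0];print("len",np.linalg.norm(d),"yaw",np.arctan2(d[1],d[0]),"ctr",C.mean(0))
print([ray_plane(u,K,T,10)[:2] for u in((316.2,129.4),(314.6,265))])
E
python3 pl.py
```

```text
[462.10776904 170.40135738] 112.30880162007833 0.16048700187243936
[538.7256514  182.57558298] 112.21866993650089 0.1641602007081555
[616.56601079 195.06235057] 111.33301521247404 0.1605732165417859
len 156.414555050192 yaw 0.15832493284323795 ctr [539.13314374 182.67976364]
[array([500.37937634, 176.02570463]), array([655.22276165, 200.97238533])]
```

```bash
python3 - <<'E'
import pickle
from h import *
o=pickle.load(open("pics/w1.pkl","rb")); K,T=wrist(o)
f=lambda x,y,oy=0:(245+x/3.7,oy+y/3.7)
print("cap",ray_plane(f(275,146),K,T,66)[:2])
for nm,pts,z,oy in [("hs",[(182,408),(350,403),(352,535),(192,540)],64,0),("tr",[(178,158),(345,155),(345,235),(178,240)],62,155),("re",[(233,430),(297,428),(300,487),(236,490)],62,155)]:
    P=np.array([ray_plane(f(*p,oy),K,T,z)[:2] for p in pts]);print(nm,P.mean(0),[np.linalg.norm(P[i]-P[i-1]).round(1) for i in range(4)])
go(417,-189,110,-.189)
E
```

```text
cap [ 415.69509785 -189.70583803]
hs [ 488.02187781 -204.9984516 ] [np.float64(32.2), np.float64(41.9), np.float64(32.1), np.float64(41.1)]
tr [ 564.50738177 -221.74243326] [np.float64(23.0), np.float64(45.1), np.float64(22.4), np.float64(45.9)]
re [ 641.44893002 -235.13242403] [np.float64(19.1), np.float64(18.4), np.float64(18.8), np.float64(18.7)]
t 3.2 pos [560.3 185.7 299.1] yaw 0.1717 -> offset [-205.1  189.4 -344.7] roll 0.3607 dist 444.0
```

Call:
play_rows(
  steps=[
    {"offset": [-23,21,-38],"roll": 0.06},
    {"offset": [-46,42,-76],"roll": 0.12},
    {"offset": [-69,63,-114],"roll": 0.18},
    {"offset": [-92,84,-152],"roll": 0.24},
    {"offset": [-115,105,-193],"roll": 0.36},
  ],
)

```text
time: 3.7
position: [478.9, -25.4, 194.7]
eef_rot: [-1.565, 0.151, -0.153]
wrist_force: [1.0, -0.8, -1.1]
opening: 85.5
```

```bash
python3 -c "
from h import *
go(416.5,-189.5,130,-.189)
arm.capture('wrist');go(416.5,-189.5,130,-.189)
"
```

```text
t 3.7 pos [478.9 -25.4 194.7] yaw -0.1939 -> offset [ -29.7   64.7 -173.1] roll -0.0049 dist 187.0
t 3.75 pos [473.2 -29.7 190.9] yaw -0.2041 -> offset [ -22.5   61.6 -167.8] roll -0.0151 dist 180.0
```

Call:
play_rows(
  steps=[
    {"offset": [-6,16,-44],"roll": 0},
    {"offset": [-12,32,-88],"roll": 0},
    {"offset": [-18,48,-132],"roll": 0},
    {"offset": [-22,62,-168],"roll": -0.015},
    {"offset": [-22,62,-168],"roll": -0.015},
  ],
)

```text
time: 4.25
position: [423.5, -187.1, 131.3]
eef_rot: [-1.566, 0.146, -0.139]
wrist_force: [-0.1, 1.3, -0.5]
opening: 85.5
```

Call:
play_rows(
  steps=[
    {"offset": [0,0,0],"roll": 0},
    {"offset": [0,0,0],"roll": 0},
    {"offset": [0,0,0],"roll": 0},
  ],
)

```text
time: 4.55
position: [428.1, -182.8, 133.6]
eef_rot: [-1.567, 0.134, -0.137]
wrist_force: [0.4, 0.4, -0.2]
opening: 85.7
```

```bash
python3 look.py w3; python3 meas.py w3; python3 -c "
from h import *
go(416.5,-189.5,30,-.189)
arm.capture('wrist');go(416.5,-189.5,30,-.189)
"
```

```text
4.55 [ 428.05539096 -182.83978625  133.6135822 ] [ 344.79301206 -168.13907684  276.90348406]
pix [310. 216.] ctr 417.1 -189.8 size [48.8, 93.0] yaw -0.1959
pix [311. 311.] ctr 489.5 -205.5 size [52.2, 92.8] yaw -0.158
pix [304. 396.] ctr 567.0 -222.6 size [52.7, 90.7] yaw -0.1451
t 4.6 pos [ 428.1 -182.7  133.5] yaw -0.1719 -> offset [-10.4 103.5  -8.7] roll 0.0171 dist 104.0
t 4.65 pos [ 428.  -182.6  133.4] yaw -0.1718 -> offset [-10.3 103.4  -8.8] roll 0.0172 dist 104.0
```

View pics/w3.png

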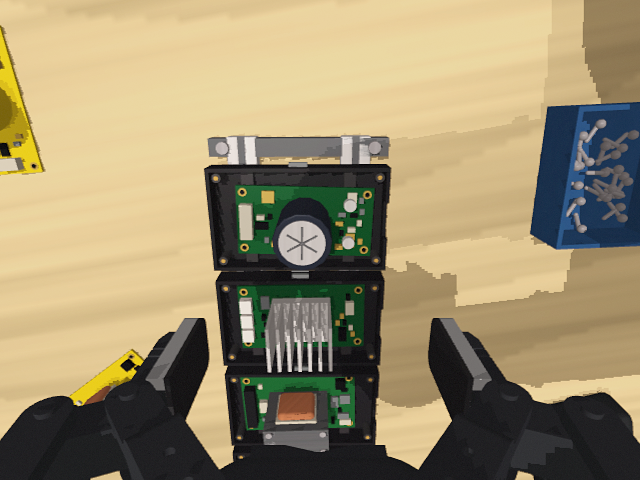

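Picture w3 confirms the capacitor board at (302,215), within 1.5 mm of the first measurement. Descending to it now.

Call:
play_rows(
  steps=[
    {"offset": [-10,20,-9],"roll": 0.018},
    {"offset": [-10,50,-9],"roll": 0.018},
    {"offset": [-10,80,-9],"roll": 0.018},
    {"offset": [-10,103.5,-9],"roll": 0.018},
    {"offset": [-10,103.5,-9],"roll": 0.018},
  ],
)

```text
time: 5.15
position: [414.1, -189.5, 27.1]
eef_rot: [-1.565, 0.155, -0.144]
wrist_force: [-1.0, -0.6, 0.4]
opening: 85.5
```

Call:
play_rows(
  steps=[
    {"offset": [0,0,0]},
    {"offset": [0,0,0]},
    {"offset": [0,0,0]},
  ],
)

```text
$.steps[0]: bad value
```

```bash
python3 -c "
from h import *
go(416.7,-189.7,30,-.19);arm.capture('wrist')
go(416.7,-189.7,30,-.19)
"
```

```text
t 5.15 pos [ 414.1 -189.5   27.1] yaw -0.1904 -> offset [ 2.5 -2.9  0.3] roll -0.0004 dist 4.0
t 5.2 pos [ 415.6 -189.8   28.7] yaw -0.1898 -> offset [ 1.1 -1.3  0.3] roll 0.0002 dist 2.0
```

Call:
play_rows(
  steps=[
    {"offset": [0,0,0],"roll": 0},
    {"offset": [0,0,0],"roll": 0},
    {"offset": [0,0,0],"roll": 0},
    {"offset": [0,0,0],"roll": 0},
    {"offset": [0,0,0],"roll": 0},
  ],
  grip=15,
  force=50,
)

```text
time: 5.7
position: [416.7, -190.5, 30.7]
eef_rot: [-1.566, 0.148, -0.151]
wrist_force: [-1.1, 1.5, 5.2]
opening: 33.5
```

Call:
play_rows(
  steps=[
    {"offset": [0,0,0],"roll": 0},
    {"offset": [0,0,0],"roll": 0},
    {"offset": [0,0,0],"roll": 0},
  ],
)

```text
time: 6.0
position: [416.7, -190.5, 30.7]
eef_rot: [-1.566, 0.148, -0.151]
wrist_force: [-0.7, 0.6, 6.4]
opening: 33.7
```

```bash
python3 -c "
from h import *
go(416.7,-189.7,30,-.19);print(arm.get_obs()['opening'],arm.get_obs()['wrist_force'])
cv2.imwrite('pics/w4.png',arm.capture('wrist'))
"
```

```text
t 6.0 pos [ 416.7 -190.5   30.7] yaw -0.1907 -> offset [-0.1  0.7  0.8] roll -0.0007 dist 1.0
33.70042064199952 [-0.70347841  0.55831135  6.41533477]
```

View pics/w4.png

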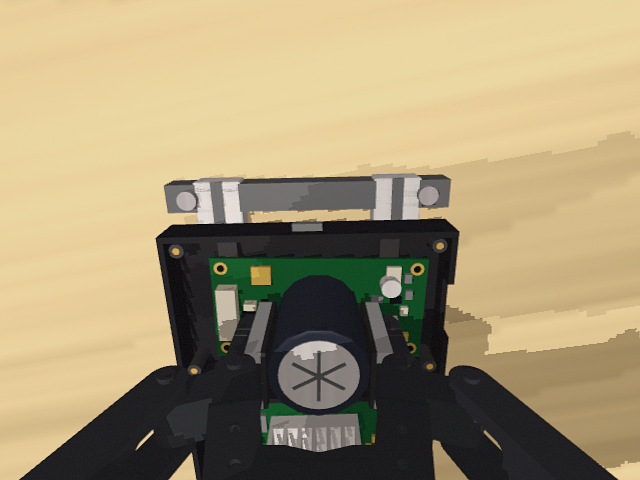

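Call:
play_rows(
  steps=[
    {"offset": [0,-8,0],"roll": 0},
    {"offset": [0,-25,0],"roll": 0},
    {"offset": [0,-50,0],"roll": 0},
    {"offset": [0,-78,0],"roll": 0},
    {"offset": [0,-100,0],"roll": 0},
  ],
)

```text
time: 6.55
position: [416.0, -190.4, 131.4]
eef_rot: [-1.566, 0.149, -0.151]
wrist_force: [0.2, -0.5, -1.5]
opening: 34.0
```

```bash
python3 -c "
from h import *
go(423.5,164.1,130,.161);print(arm.get_obs()['opening'],arm.get_obs()['wrist_force'])
im=arm.capture('wrist');cv2.imwrite('pics/w5.png',im)
"
```

```text
t 6.55 pos [ 416.  -190.4  131.4] yaw -0.1913 -> offset [-60.1   1.3 349.5] roll -0.3523 dist 355.0
33.99455773504694 [ 0.20270123 -0.49190414 -1.546791  ]
```

View pics/w5.png

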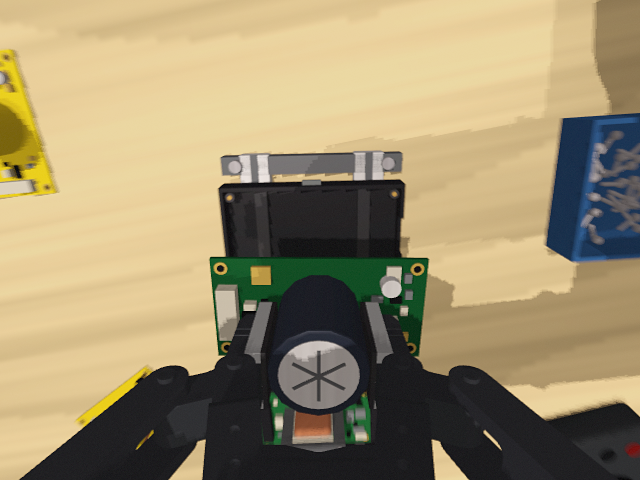

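Picture w5 shows the capacitor board held level at (318,300) with the nearest housing empty. Carrying it across.

Call:
play_rows(
  steps=[
    {"offset": [-5,0,20],"roll": -0.02},
    {"offset": [-11,0,60],"roll": -0.07},
    {"offset": [-18,0,100],"roll": -0.12},
    {"offset": [-25,0,140],"roll": -0.17},
    {"offset": [-32,0,180],"roll": -0.22},
  ],
)

```text
time: 7.1
position: [418.2, -6.2, 129.5]
eef_rot: [-1.57, -0.024, 0.024]
wrist_force: [0.6, 0.4, -1.8]
opening: 33.7
```

Call:
play_rows(
  steps=[
    {"offset": [9,0,42],"roll": -0.04},
    {"offset": [18,0,84],"roll": -0.08},
    {"offset": [24,0,120],"roll": -0.12},
    {"offset": [24,0,140],"roll": -0.132},
    {"offset": [24,0,150],"roll": -0.132},
  ],
)

```text
time: 7.6
position: [438.2, 144.6, 129.3]
eef_rot: [-1.567, -0.128, 0.128]
wrist_force: [0.1, 0.4, -0.9]
opening: 33.9
```

Call:
play_rows(
  steps=[
    {"offset": [0,0,0],"roll": 0},
    {"offset": [0,0,0],"roll": 0},
    {"offset": [0,0,0],"roll": 0},
  ],
)

```text
time: 7.9
position: [438.2, 141.9, 129.3]
eef_rot: [-1.567, -0.125, 0.125]
wrist_force: [0.7, -0.1, -1.9]
opening: 33.8
```

```bash
python3 -c "
from h import *
go(423.5,164.1,21.5,.161);print(arm.get_obs()['opening'],arm.get_obs()['wrist_force'])
im=arm.capture('wrist');cv2.imwrite('pics/w6.png',im)
go(423.5,164.1,21.5,.161)
"
```

```text
t 7.9 pos [438.2 141.9 129.3] yaw 0.1592 -> offset [-10.9 107.8  24.3] roll -0.0018 dist 111.0
33.79463251224451 [ 0.69241648 -0.12395757 -1.94213756]
t 7.95 pos [438.3 141.9 129.4] yaw 0.159 -> offset [-11.  107.9  24.3] roll -0.002 dist 111.0
```

View pics/w6.png

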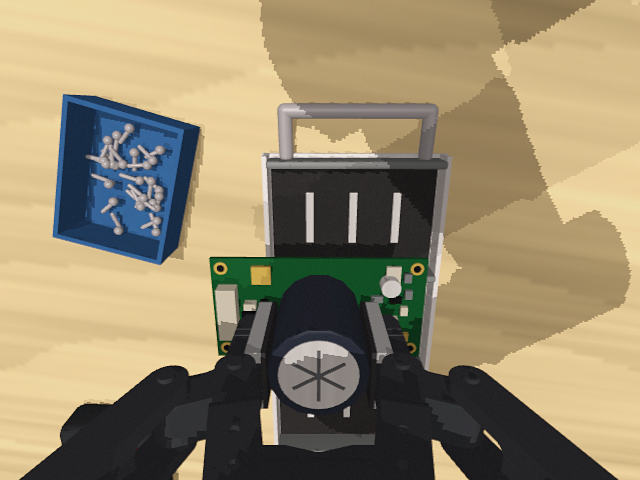

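Call:
play_rows(
  steps=[
    {"offset": [-5,5,12],"roll": 0},
    {"offset": [-11,15,24.3],"roll": 0},
    {"offset": [-11,35,24.3],"roll": -0.002},
    {"offset": [-11,60,24.3],"roll": -0.002},
    {"offset": [-11,75,24.3],"roll": -0.002},
  ],
)

```text
time: 8.45
position: [422.6, 164.7, 52.9]
eef_rot: [-1.568, -0.126, 0.129]
wrist_force: [-0.0, 0.2, -1.4]
opening: 33.6
```

Call:
play_rows(
  steps=[
    {"offset": [0,8,0],"roll": 0},
    {"offset": [0,18,0],"roll": 0},
    {"offset": [0,26,0],"roll": 0},
    {"offset": [0,31,0],"roll": 0},
    {"offset": [0,33,0],"roll": 0},
  ],
)

```text
time: 8.95
position: [423.7, 165.3, 21.1]
eef_rot: [-1.567, -0.128, 0.128]
wrist_force: [-0.1, 0.5, -1.4]
opening: 34.0
```

Call:
play_rows(
  steps=[
    {"offset": [0,0,0],"roll": 0},
    {"offset": [0,0,0],"roll": 0},
  ],
)

```text
time: 9.15
position: [424.0, 165.5, 21.7]
eef_rot: [-1.567, -0.128, 0.127]
wrist_force: [-0.2, -0.3, -1.2]
opening: 33.7
```

```bash
python3 -c "
from h import *
go(423.5,164.1,20.5,.161);print(arm.get_obs()['opening'],arm.get_obs()['wrist_force'])
im=arm.capture('wrist');cv2.imwrite('pics/w7.png',im)
"
```

```text
t 9.15 pos [424.  165.5  21.7] yaw 0.1629 -> offset [-0.7  1.2 -1.3] roll 0.0019 dist 2.0
33.71913564389738 [-0.16519232 -0.34013758 -1.22112458]
```

View pics/w7.png

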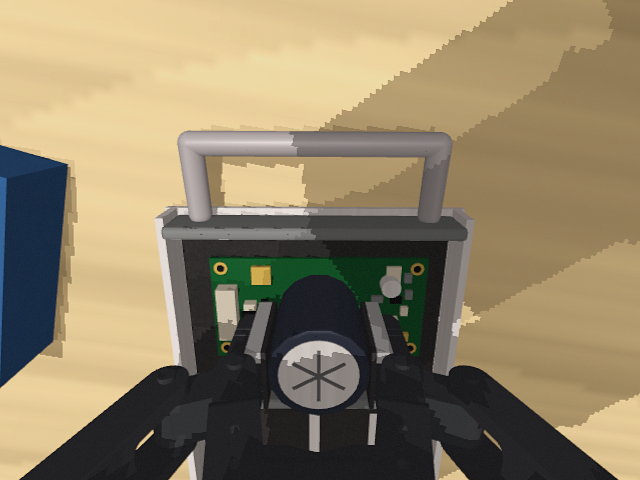

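Call:
play_rows(
  steps=[
    {"offset": [0,0.5,-1],"roll": 0},
    {"offset": [0,1,-1],"roll": 0},
    {"offset": [0,1.5,-1],"roll": 0},
    {"offset": [0,1.5,-1],"roll": 0},
  ],
)

```text
time: 9.6
position: [424.0, 164.3, 20.7]
eef_rot: [-1.567, -0.128, 0.128]
wrist_force: [-3.2, -0.4, 5.7]
opening: 34.1
```

Contact shows as 5.7 N upward at TCP z 20.7, as expected. Releasing.

Call:
play_rows(
  steps=[
    {"offset": [0,0,0],"roll": 0},
    {"offset": [0,0,0],"roll": 0},
    {"offset": [0,0,0],"roll": 0},
    {"offset": [0,0,0],"roll": 0},
  ],
  grip=58,
)

```text
time: 10.0
position: [424.0, 164.3, 19.9]
eef_rot: [-1.567, -0.128, 0.128]
wrist_force: [0.6, 0.2, 0.1]
opening: 57.9
```

Call:
play_rows(
  steps=[
    {"offset": [0,-10,0],"roll": 0},
    {"offset": [0,-40,0],"roll": 0},
    {"offset": [0,-80,0],"roll": 0},
    {"offset": [0,-110,0],"roll": 0},
    {"offset": [0,-130,0],"roll": 0},
  ],
)

```text
time: 10.5
position: [424.7, 164.8, 153.2]
eef_rot: [-1.565, -0.131, 0.125]
wrist_force: [-0.9, 1.5, -0.4]
opening: 57.9
```

```bash
python3 look.py w8;python3 meas.py w8 12; python3 -c "
from h import *
go(489,-205.3,140,-.156);print(arm.get_obs()['opening'],arm.get_obs()['wrist_force'])
"
```

```text
10.5 [424.67271734 164.80208328 153.1623963 ] [340.99407767 150.91317672 296.24446225]
pix [321. 218.] ctr 424.7 165.5 size [49.2, 93.8] yaw 0.1616
t 10.55 pos [426.1 165.7 155.7] yaw 0.1639 -> offset [   1.3   14.2 -376.3] roll 0.3199 dist 377.0
57.91398913359995 [0.3710214  0.66600852 2.92184873]
```

View pics/w8.png

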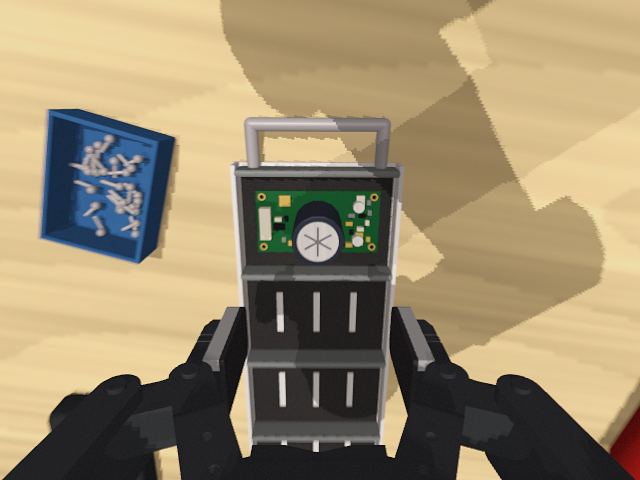

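The capacitor board lies flat in bay 1 at (318,222), 1–2 mm from the bay centre. Next is the heatsink.

Call:
play_rows(
  steps=[
    {"offset": [0,2,-48],"roll": 0.05},
    {"offset": [0,4,-96],"roll": 0.1},
    {"offset": [0,7,-144],"roll": 0.15},
    {"offset": [0,10,-192],"roll": 0.2},
    {"offset": [0,12,-240],"roll": 0.26},
  ],
  grip=85,
)

```text
time: 11.05
position: [462.7, -74.4, 138.4]
eef_rot: [-1.569, 0.077, -0.078]
wrist_force: [0.3, 0.8, 0.5]
opening: 85.2
```

Call:
play_rows(
  steps=[
    {"offset": [-8,0,-40],"roll": 0.03},
    {"offset": [-16,0,-80],"roll": 0.06},
    {"offset": [-24,0,-115],"roll": 0.06},
    {"offset": [-30,0,-130],"roll": 0.06},
    {"offset": [-30,0,-130],"roll": 0.06},
  ],
)

```text
time: 11.55
position: [419.1, -200.5, 138.1]
eef_rot: [-1.567, 0.127, -0.126]
wrist_force: [-0.8, 1.3, -0.8]
opening: 85.4
```

Call:
play_rows(
  steps=[
    {"offset": [0,0,0],"roll": 0},
    {"offset": [0,0,0],"roll": 0},
    {"offset": [0,0,0],"roll": 0},
  ],
)

```text
time: 11.85
position: [420.8, -198.3, 138.1]
eef_rot: [-1.567, 0.122, -0.122]
wrist_force: [0.4, 0.1, -0.5]
opening: 84.6
```

```bash
python3 look.py w9; python3 meas.py w9;  python3 -c "
from h import *
go(489,-205.3,30,-.156);print(arm.get_obs()['opening'],arm.get_obs()['wrist_force'])
"
```

```text
11.85 [ 420.80789312 -198.25793951  138.07649776] [ 337.49973265 -184.96269971  281.47567344]
pix [327. 315.] ctr 489.8 -205.4 size [52.7, 92.8] yaw -0.1562
pix [319. 397.] ctr 567.3 -222.3 size [52.4, 91.0] yaw -0.1415
t 11.9 pos [ 420.8 -198.3  138. ] yaw -0.1557 -> offset [ 68.5 108.    3.6] roll 0.0003 dist 128.0
85.04544985861726 [ 0.5632837  -0.4536977  -0.52638023]
```

Call:
play_rows(
  steps=[
    {"offset": [30,0,4],"roll": 0},
    {"offset": [60,5,4],"roll": 0},
    {"offset": [69,20,4],"roll": 0},
    {"offset": [69,50,4],"roll": 0},
    {"offset": [69,80,4],"roll": 0},
  ],
)

```text
time: 12.4
position: [490.3, -205.2, 57.3]
eef_rot: [-1.567, 0.121, -0.124]
wrist_force: [-0.4, -0.1, 0.1]
opening: 84.8
```

Call:
play_rows(
  steps=[
    {"offset": [0,12,0],"roll": 0},
    {"offset": [0,22,0],"roll": 0},
    {"offset": [0,28,0],"roll": 0},
    {"offset": [0,28,0],"roll": 0},
    {"offset": [0,28,0],"roll": 0},
  ],
)

```text
time: 12.9
position: [489.9, -206.0, 30.8]
eef_rot: [-1.567, 0.122, -0.125]
wrist_force: [0.4, 0.1, -1.0]
opening: 85.0
```

```bash
python3 -c "
from h import *
cv2.imwrite('pics/w10.png',arm.capture('wrist'))
go(489.4,-205.4,30,-.156);print(arm.get_obs()['opening'],arm.get_obs()['wrist_force'])
"
```

```text
t 12.95 pos [ 489.9 -206.    30.9] yaw -0.157 -> offset [-0.6  0.9  0.5] roll -0.001 dist 1.0
84.91394424806964 [-0.14930534 -0.90450624  0.19500766]
```

View pics/w10.png

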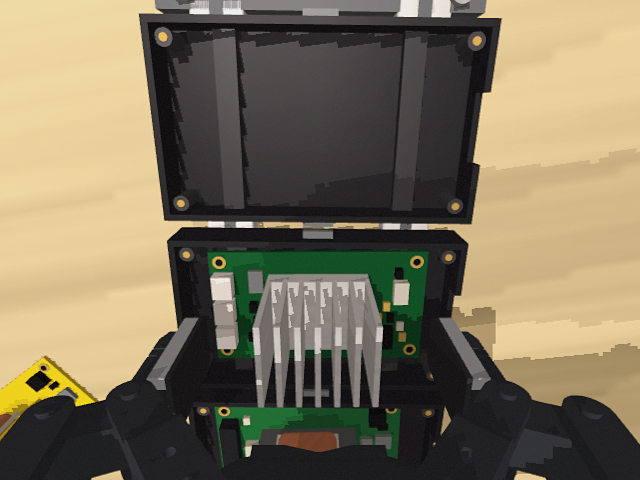

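The fingers straddle the heat sink, which spans columns 253–380 and is centred. Closing.

Call:
play_rows(
  steps=[
    {"offset": [0,0,0],"roll": 0},
    {"offset": [0,0,0],"roll": 0},
    {"offset": [0,0,0],"roll": 0},
    {"offset": [0,0,0],"roll": 0},
    {"offset": [0,0,0],"roll": 0},
  ],
  grip=20,
  force=50,
)

```text
time: 13.45
position: [489.5, -206.0, 30.5]
eef_rot: [-1.567, 0.123, -0.124]
wrist_force: [-0.4, 0.3, 4.0]
opening: 41.3
```

Call:
play_rows(
  steps=[
    {"offset": [0,0,0],"roll": 0},
    {"offset": [0,0,0],"roll": 0},
  ],
)

```text
time: 13.65
position: [489.5, -205.9, 30.5]
eef_rot: [-1.567, 0.123, -0.124]
wrist_force: [-0.6, 0.6, 6.6]
opening: 41.5
```

Call:
play_rows(
  steps=[
    {"offset": [0,-8,0],"roll": 0},
    {"offset": [0,-25,0],"roll": 0},
    {"offset": [0,-50,0],"roll": 0},
    {"offset": [0,-78,0],"roll": 0},
    {"offset": [0,-100,0],"roll": 0},
  ],
)

```text
time: 14.15
position: [488.8, -205.7, 131.0]
eef_rot: [-1.567, 0.124, -0.123]
wrist_force: [0.5, -0.3, -1.5]
opening: 41.3
```

```bash
python3 -c "
from h import *
cv2.imwrite('pics/w11.png',arm.capture('wrist'))
go(500.5,176.5,130,.161);print(arm.get_obs()['opening'],arm.get_obs()['wrist_force'])
"
```

```text
t 14.2 pos [ 491.1 -206.4  134.7] yaw -0.1563 -> offset [-50.4   4.1 379.7] roll -0.3173 dist 383.0
41.47578011821033 [ 1.17932753 -0.80079323  0.97113525]
```

View pics/w11.png

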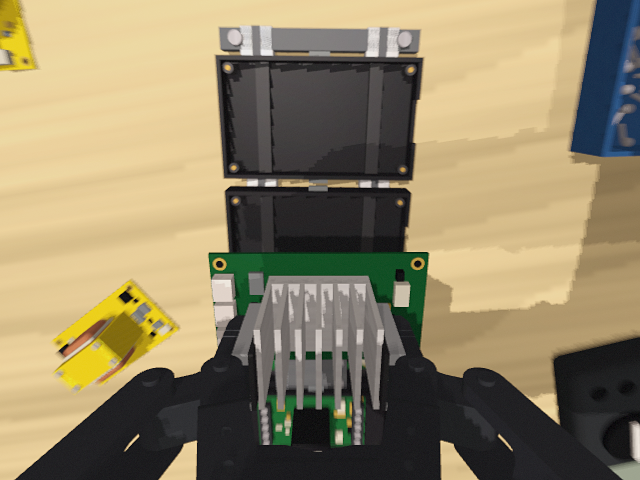

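Call:
play_rows(
  steps=[
    {"offset": [-3,0,20],"roll": -0.02},
    {"offset": [-8,0,60],"roll": -0.06},
    {"offset": [-13,0,105],"roll": -0.1},
    {"offset": [-19,0,150],"roll": -0.13},
    {"offset": [-24,0,190],"roll": -0.16},
  ],
)

```text
time: 14.7
position: [494.2, -12.7, 129.2]
eef_rot: [-1.571, -0.002, 0.004]
wrist_force: [0.4, -0.2, -2.3]
opening: 41.5
```

Call:
play_rows(
  steps=[
    {"offset": [1,0,42],"roll": -0.04},
    {"offset": [2,0,86],"roll": -0.08},
    {"offset": [3,0,130],"roll": -0.12},
    {"offset": [5,0,165],"roll": -0.157},
    {"offset": [6,0,190],"roll": -0.157},
  ],
)

```text
time: 15.2
position: [499.9, 177.7, 129.1]
eef_rot: [-1.567, -0.126, 0.128]
wrist_force: [0.5, 0.4, -1.3]
opening: 41.4
```

Call:
play_rows(
  steps=[
    {"offset": [0,0,0],"roll": 0},
    {"offset": [0,0,0],"roll": 0},
    {"offset": [0,0,0],"roll": 0},
  ],
)

```text
time: 15.5
position: [500.0, 174.6, 129.3]
eef_rot: [-1.568, -0.123, 0.126]
wrist_force: [0.5, -0.3, -2.0]
opening: 41.5
```

```bash
python3 -c "
from h import *
cv2.imwrite('pics/w12.png',arm.capture('wrist'))
go(500.5,176.5,20,.161);print(arm.get_obs()['opening'],arm.get_obs()['wrist_force'])
"
```

```text
t 15.55 pos [500.1 174.4 129.5] yaw 0.1585 -> offset [  0.8 109.5   2. ] roll -0.0025 dist 110.0
41.42944408982607 [ 0.36305609 -1.16814703 -1.73241568]
```

View pics/w12.png

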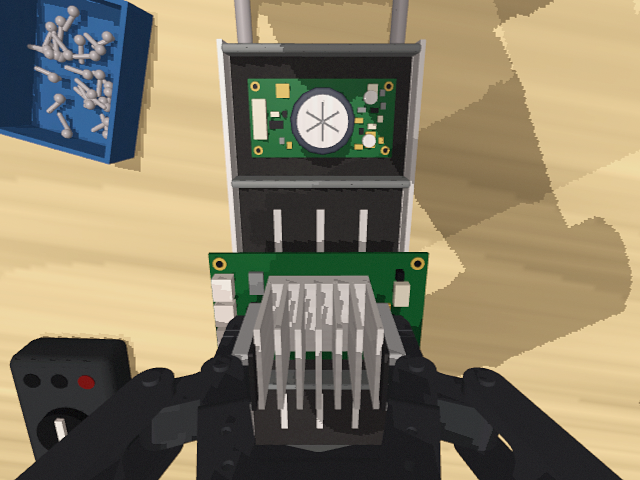

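Call:
play_rows(
  steps=[
    {"offset": [1,8,2],"roll": -0.002},
    {"offset": [1,25,2],"roll": -0.002},
    {"offset": [1,50,2],"roll": -0.002},
    {"offset": [1,72,2],"roll": -0.002},
    {"offset": [1,88,2],"roll": -0.002},
  ],
)

```text
time: 16.05
position: [500.6, 176.5, 40.1]
eef_rot: [-1.568, -0.124, 0.127]
wrist_force: [0.5, 0.0, -2.1]
opening: 41.3
```

Call:
play_rows(
  steps=[
    {"offset": [0,8,0],"roll": 0},
    {"offset": [0,15,0],"roll": 0},
    {"offset": [0,18,0],"roll": 0},
    {"offset": [0,19,0],"roll": 0},
    {"offset": [0,19,0],"roll": 0},
  ],
)

```text
time: 16.55
position: [501.7, 177.9, 23.4]
eef_rot: [-1.567, -0.128, 0.126]
wrist_force: [-0.0, 0.7, -1.7]
opening: 41.3
```

```bash
python3 -c "
from h import *
cv2.imwrite('pics/w13.png',arm.capture('wrist'))
go(500.5,176.5,20,.161);print(arm.get_obs()['opening'],arm.get_obs()['wrist_force'])
"
```

```text
t 16.6 pos [501.7 178.   23.5] yaw 0.1619 -> offset [-1.4  3.5 -1.3] roll 0.0009 dist 4.0
41.54743890126455 [-0.03800122 -0.09179392 -0.98330281]
```

View pics/w13.png

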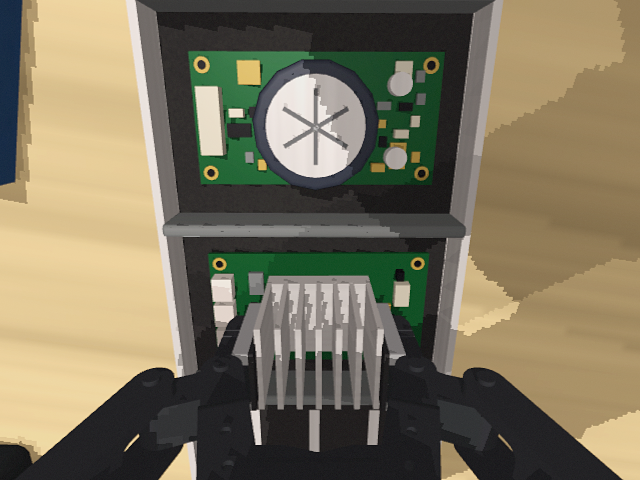

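Call:
play_rows(
  steps=[
    {"offset": [-1,1,-1],"roll": 0},
    {"offset": [-1,2,-1],"roll": 0},
    {"offset": [-1,3,-1],"roll": 0},
    {"offset": [-1,3.3,-1],"roll": 0},
    {"offset": [-1,3.3,-1],"roll": 0},
  ],
)

```text
time: 17.1
position: [500.5, 176.6, 20.5]
eef_rot: [-1.567, -0.127, 0.127]
wrist_force: [-1.6, 0.2, 5.4]
opening: 41.5
```

Call:
play_rows(
  steps=[
    {"offset": [0,0,0],"roll": 0},
    {"offset": [0,0,0],"roll": 0},
    {"offset": [0,0,0],"roll": 0},
    {"offset": [0,0,0],"roll": 0},
  ],
  grip=62,
)

```text
time: 17.5
position: [500.6, 176.6, 19.5]
eef_rot: [-1.567, -0.127, 0.127]
wrist_force: [0.1, 0.1, -0.9]
opening: 62.3
```

Call:
play_rows(
  steps=[
    {"offset": [0,-10,0],"roll": 0},
    {"offset": [0,-40,0],"roll": 0},
    {"offset": [0,-80,0],"roll": 0},
    {"offset": [0,-105,0],"roll": 0},
    {"offset": [0,-120,0],"roll": 0},
  ],
)

```text
time: 18.0
position: [501.5, 177.2, 143.1]
eef_rot: [-1.565, -0.131, 0.124]
wrist_force: [0.1, 0.6, 0.3]
opening: 61.9
```

```bash
python3 look.py w14; python3 meas.py w14 12;  python3 -c "
from h import *
go(565.8,-222,140,-.142);print(arm.get_obs()['opening'],arm.get_obs()['wrist_force'])
"
```

```text
18.0 [501.53311398 177.15181589 143.12139204] [417.7310057  163.34755989 286.14034129]
pix [321. 112.] ctr 423.7 165.2 size [48.4, 93.5] yaw 0.1614
pix [324. 221.] ctr 500.8 177.6 size [53.1, 93.6] yaw 0.1611
t 18.05 pos [502.5 177.7 144.8] yaw 0.1627 -> offset [  -2.3    3.6 -404.6] roll 0.3047 dist 405.0
62.07108110471403 [1.07839321 0.07491596 1.64126608]
```

View pics/w14.png

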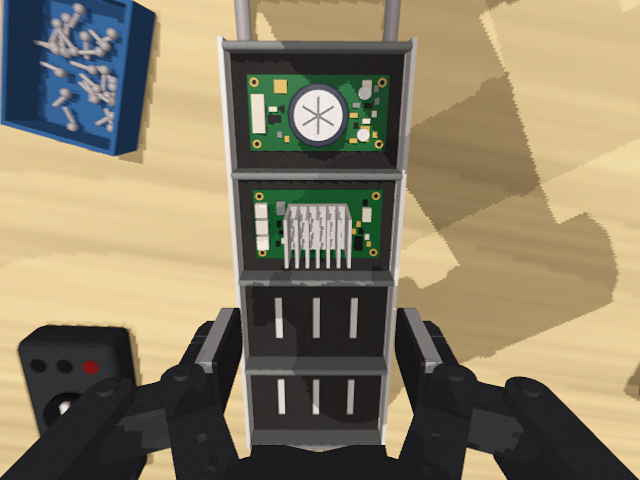

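Boards 1 and 2 are flat and centred in bays 1 and 2. Next is the transformer.

Call:
play_rows(
  steps=[
    {"offset": [0,0,-40],"roll": 0.03},
    {"offset": [0,0,-82],"roll": 0.06},
    {"offset": [0,0,-124],"roll": 0.1},
    {"offset": [0,0,-166],"roll": 0.13},
    {"offset": [0,0,-205],"roll": 0.16},
  ],
  grip=85,
)

```text
time: 18.55
position: [533.3, -27.5, 139.6]
eef_rot: [-1.571, -0.0, 0.001]
wrist_force: [0.9, -0.6, 0.1]
opening: 85.1
```

Call:
play_rows(
  steps=[
    {"offset": [6,0,-44],"roll": 0.04},
    {"offset": [13,0,-88],"roll": 0.08},
    {"offset": [20,0,-132],"roll": 0.12},
    {"offset": [26,0,-172],"roll": 0.143},
    {"offset": [32,0,-196],"roll": 0.143},
  ],
)

```text
time: 19.05
position: [565.4, -224.5, 139.2]
eef_rot: [-1.568, 0.114, -0.113]
wrist_force: [0.7, 1.6, 0.0]
opening: 84.9
```

Call:
play_rows(
  steps=[
    {"offset": [0,0,0],"roll": 0},
    {"offset": [0,0,0],"roll": 0},
    {"offset": [0,0,0],"roll": 0},
  ],
)

```text
time: 19.35
position: [565.5, -220.9, 139.4]
eef_rot: [-1.568, 0.111, -0.11]
wrist_force: [-0.1, -0.1, -1.1]
opening: 84.6
```

```bash
python3 look.py w15; python3 meas.py w15;  python3 -c "
from h import *
go(565.8,-222,30,-.142);print(arm.get_obs()['opening'],arm.get_obs()['wrist_force'])
"
```

```text
19.35 [ 565.47923168 -220.92533485  139.40893279] [ 482.12928092 -208.94634861  282.89805231]
pix [319. 221.] ctr 565.9 -222.1 size [54.9, 90.9] yaw -0.137
pix [310. 324.] ctr 642.3 -235.1 size [52.4, 87.1] yaw -0.153
t 19.4 pos [ 565.6 -220.7  139.6] yaw -0.1399 -> offset [  0.4 109.6  -1.3] roll 0.0021 dist 110.0
84.7948454818575 [-0.24097727  0.27785492  1.63017994]
```

View pics/w15.png

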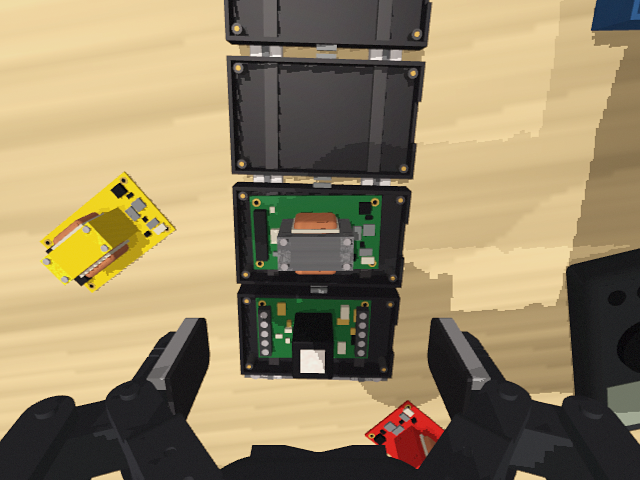

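The real transformer is at (316,235) in the third housing. The yellow and red decoys are well to the side.

Call:
play_rows(
  steps=[
    {"offset": [0,20,-1],"roll": 0},
    {"offset": [0,50,-1],"roll": 0},
    {"offset": [0,78,-1],"roll": 0},
    {"offset": [0,98,-1],"roll": 0},
    {"offset": [0,109,-1],"roll": 0},
  ],
)

```text
time: 19.9
position: [564.7, -221.4, 29.0]
eef_rot: [-1.568, 0.112, -0.107]
wrist_force: [-0.5, 0.4, 0.4]
opening: 85.0
```

Call:
play_rows(
  steps=[
    {"offset": [0,0,0],"roll": 0},
    {"offset": [0,0,0],"roll": 0},
    {"offset": [0,0,0],"roll": 0},
  ],
)

```text
time: 20.2
position: [566.8, -222.6, 32.1]
eef_rot: [-1.568, 0.108, -0.113]
wrist_force: [-0.7, -0.7, 0.6]
opening: 84.7
```

```bash
python3 -c "
from h import *
go(565.8,-222,30.3,-.139);print(arm.get_obs()['opening'],arm.get_obs()['wrist_force'])
"
```

```text
t 20.2 pos [ 566.8 -222.6   32.1] yaw -0.1405 -> offset [-1.1  1.8  0.5] roll -0.0015 dist 2.0
84.72816189819238 [-0.70099891 -0.68808142  0.56192629]
```

Call:
play_rows(
  steps=[
    {"offset": [-1,1.5,0.5],"roll": 0},
    {"offset": [-1,1.5,0.5],"roll": 0},
    {"offset": [-1,1.5,0.5],"roll": 0},
    {"offset": [-1,1.5,0.5],"roll": 0},
    {"offset": [-1,1.5,0.5],"roll": 0},
  ],
  grip=25,
  force=65,
)

```text
time: 20.7
position: [565.2, -222.3, 29.9]
eef_rot: [-1.568, 0.11, -0.112]
wrist_force: [-1.2, 0.6, 5.4]
opening: 45.4
```

Call:
play_rows(
  steps=[
    {"offset": [0,0,0],"roll": 0},
    {"offset": [0,0,0],"roll": 0},
    {"offset": [0,0,0],"roll": 0},
  ],
)

```text
time: 21.0
position: [565.2, -222.3, 29.9]
eef_rot: [-1.568, 0.11, -0.111]
wrist_force: [-1.4, -0.6, 5.5]
opening: 45.2
```

Call:
play_rows(
  steps=[
    {"offset": [0,-8,0],"roll": 0},
    {"offset": [0,-25,0],"roll": 0},
    {"offset": [0,-50,0],"roll": 0},
    {"offset": [0,-78,0],"roll": 0},
    {"offset": [0,-100,0],"roll": 0},
  ],
)

```text
time: 21.5
position: [564.1, -221.7, 129.4]
eef_rot: [-1.567, 0.113, -0.11]
wrist_force: [0.9, 0.2, -4.6]
opening: 44.9
```

```bash
python3 -c "
from h import *
cv2.imwrite('pics/w16.png',arm.capture('wrist'))
go(577.5,188.9,130,.161);print(arm.get_obs()['opening'],arm.get_obs()['wrist_force'])
"
```

```text
t 21.55 pos [ 566.3 -222.4  133.5] yaw -0.1406 -> offset [-46.6   3.  408.8] roll -0.3016 dist 411.0
45.31087356824744 [ 1.42942444 -0.58120338 -0.52076526]
```

View pics/w16.png

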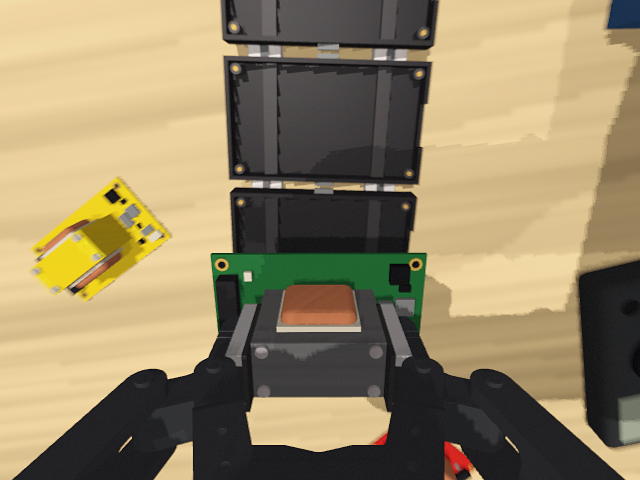

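Call:
play_rows(
  steps=[
    {"offset": [-3,0,20],"roll": -0.02},
    {"offset": [-7,0,62],"roll": -0.05},
    {"offset": [-12,0,108],"roll": -0.08},
    {"offset": [-18,0,156],"roll": -0.11},
    {"offset": [-23,0,202],"roll": -0.14},
  ],
)

```text
time: 22.05
position: [568.8, -17.1, 127.3]
eef_rot: [-1.57, 0.003, 0.002]
wrist_force: [1.1, 0.3, -3.4]
opening: 44.9
```

Call:
play_rows(
  steps=[
    {"offset": [1,0,47],"roll": -0.04},
    {"offset": [2,0,94],"roll": -0.08},
    {"offset": [4,0,140],"roll": -0.12},
    {"offset": [5,0,180],"roll": -0.161},
    {"offset": [6,0,208],"roll": -0.161},
  ],
)

```text
time: 22.55
position: [575.3, 191.7, 127.1]
eef_rot: [-1.567, -0.125, 0.129]
wrist_force: [0.9, -0.3, -4.3]
opening: 45.1
```

Call:
play_rows(
  steps=[
    {"offset": [0,0,0],"roll": 0},
    {"offset": [0,0,0],"roll": 0},
    {"offset": [0,0,0],"roll": 0},
  ],
)

```text
time: 22.85
position: [575.8, 188.1, 127.9]
eef_rot: [-1.568, -0.123, 0.127]
wrist_force: [0.8, 0.3, -5.0]
opening: 45.4
```

```bash
python3 -c "
from h import *
cv2.imwrite('pics/w17.png',arm.capture('wrist'))
go(577.5,188.9,20,.161);print(arm.get_obs()['opening'],arm.get_obs()['wrist_force'])
"
```

```text
t 22.9 pos [576.1 187.9 128.2] yaw 0.1583 -> offset [  1.8 108.2   0.8] roll -0.0027 dist 108.0
45.01107043150308 [ 0.14236939  0.84113547 -4.13479005]
```

View pics/w17.png

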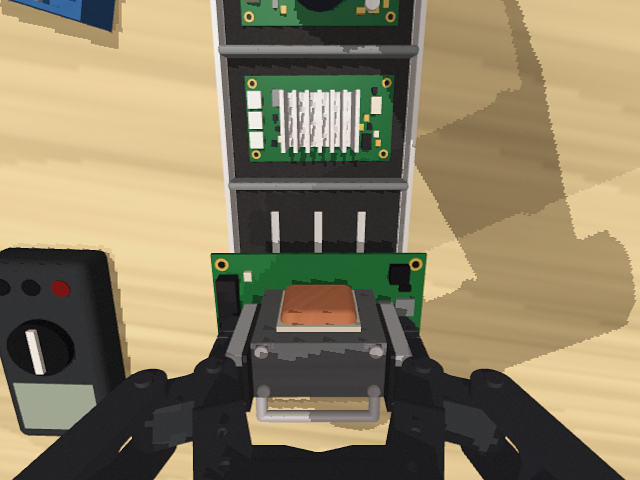

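Call:
play_rows(
  steps=[
    {"offset": [1.5,8,1],"roll": -0.002},
    {"offset": [1.5,25,1],"roll": -0.002},
    {"offset": [1.5,50,1],"roll": -0.002},
    {"offset": [1.5,72,1],"roll": -0.002},
    {"offset": [1.5,88,1],"roll": -0.002},
  ],
)

```text
time: 23.4
position: [577.2, 189.0, 39.0]
eef_rot: [-1.568, -0.124, 0.128]
wrist_force: [0.1, -0.4, -4.2]
opening: 45.0
```

Call:
play_rows(
  steps=[
    {"offset": [0,8,0],"roll": 0},
    {"offset": [0,14,0],"roll": 0},
    {"offset": [0,17,0],"roll": 0},
    {"offset": [0,17.5,0],"roll": 0},
    {"offset": [0,17.5,0],"roll": 0},
  ],
)

```text
time: 23.9
position: [578.5, 190.6, 24.3]
eef_rot: [-1.566, -0.128, 0.126]
wrist_force: [0.0, 0.4, -4.2]
opening: 45.1
```

```bash
python3 -c "
from h import *
cv2.imwrite('pics/w18.png',arm.capture('wrist'))
go(577.5,188.9,19.5,.161);print(arm.get_obs()['opening'],arm.get_obs()['wrist_force'])
"
```

```text
t 23.95 pos [578.5 190.7  24.4] yaw 0.1619 -> offset [-1.3  4.9 -1.6] roll 0.0009 dist 5.0
45.325635760555755 [-0.01054348  0.10540517 -3.04566013]
```

View pics/w18.png

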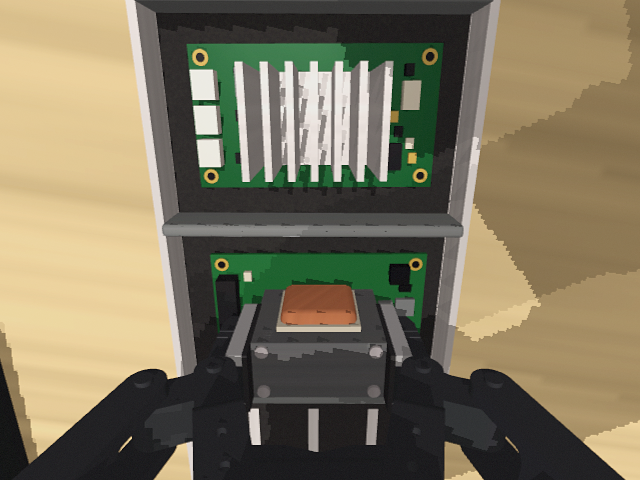

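Call:
play_rows(
  steps=[
    {"offset": [-1,1.2,-1.5],"roll": 0},
    {"offset": [-1,2.4,-1.5],"roll": 0},
    {"offset": [-1,3.6,-1.5],"roll": 0},
    {"offset": [-1,4.2,-1.5],"roll": 0},
    {"offset": [-1,4.2,-1.5],"roll": 0},
  ],
)

```text
time: 24.45
position: [577.3, 188.7, 19.9]
eef_rot: [-1.567, -0.127, 0.127]
wrist_force: [-1.4, -0.1, 1.2]
opening: 45.0
```

Call:
play_rows(
  steps=[
    {"offset": [0,0,0],"roll": 0},
    {"offset": [0,0,0],"roll": 0},
    {"offset": [0,0,0],"roll": 0},
    {"offset": [0,0,0],"roll": 0},
  ],
  grip=66,
)

```text
time: 24.85
position: [577.6, 188.9, 19.6]
eef_rot: [-1.567, -0.128, 0.127]
wrist_force: [0.1, -0.3, -0.9]
opening: 66.0
```

Call:
play_rows(
  steps=[
    {"offset": [0,-10,0],"roll": 0},
    {"offset": [0,-40,0],"roll": 0},
    {"offset": [0,-80,0],"roll": 0},
    {"offset": [0,-105,0],"roll": 0},
    {"offset": [0,-120,0],"roll": 0},
  ],
)

```text
time: 25.35
position: [578.5, 189.3, 143.3]
eef_rot: [-1.565, -0.131, 0.123]
wrist_force: [-0.2, 0.4, 0.0]
opening: 66.0
```

```bash
python3 look.py w19; python3 meas.py w19 12;  python3 -c "
from h import *
go(641.7,-235.2,140,-.152);print(arm.get_obs()['opening'],arm.get_obs()['wrist_force'])
"
```

```text
25.35 [578.52730583 189.31829615 143.34798351] [494.64388012 175.53100303 286.32059231]
pix [316.  12.] ctr 441.1 168.1 size [12.5, 93.3] yaw 0.1622
pix [325. 111.] ctr 500.0 177.5 size [52.8, 93.7] yaw 0.1619
pix [320. 215.] ctr 578.6 190.0 size [54.8, 91.6] yaw 0.1652
t 25.4 pos [579.5 189.7 145.2] yaw 0.1627 -> offset [  -7.5    4.1 -429.4] roll 0.3147 dist 429.0
66.03120817987549 [ 0.62012012 -0.07174725  1.92788459]
```

View pics/w19.png

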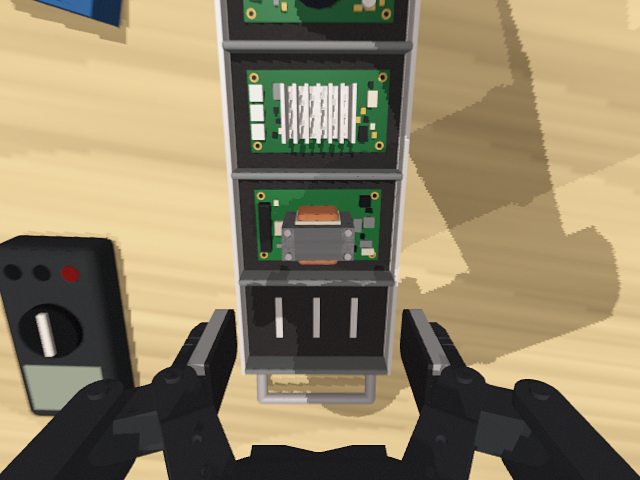

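Three boards are placed and centred. The relay is last.

Call:
play_rows(
  steps=[
    {"offset": [-1,0,-40],"roll": 0.03},
    {"offset": [-2,0,-84],"roll": 0.06},
    {"offset": [-3,0,-130],"roll": 0.1},
    {"offset": [-3,0,-174],"roll": 0.13},
    {"offset": [-4,0,-215],"roll": 0.161},
  ],
  grip=85,
)

```text
time: 25.9
position: [607.9, -26.0, 139.4]
eef_rot: [-1.571, 0.0, -0.0]
wrist_force: [0.3, 0.3, 0.4]
opening: 84.8
```

Call:
play_rows(
  steps=[
    {"offset": [6,0,-46],"roll": 0.04},
    {"offset": [13,0,-94],"roll": 0.08},
    {"offset": [20,0,-140],"roll": 0.12},
    {"offset": [27,0,-182],"roll": 0.153},
    {"offset": [33,0,-210],"roll": 0.153},
  ],
)

```text
time: 26.4
position: [640.8, -237.1, 139.1]
eef_rot: [-1.568, 0.122, -0.121]
wrist_force: [-0.0, 1.0, -1.2]
opening: 85.1
```

Call:
play_rows(
  steps=[
    {"offset": [0,0,0],"roll": 0},
    {"offset": [0,0,0],"roll": 0},
    {"offset": [0,0,0],"roll": 0},
  ],
)

```text
time: 26.7
position: [640.9, -233.2, 139.3]
eef_rot: [-1.567, 0.119, -0.118]
wrist_force: [0.2, 0.4, 0.7]
opening: 85.3
```

```bash
python3 look.py w20; python3 meas.py w20;  python3 -c "
from h import *
go(641.7,-235.2,30,-.152);print(arm.get_obs()['opening'],arm.get_obs()['wrist_force'])
"
```

```text
26.7 [ 640.8601884  -233.22363047  139.25962411] [ 557.62576093 -220.32496022  282.73745066]
pix [313. 228.] ctr 641.6 -234.9 size [52.6, 87.1] yaw -0.152
t 26.75 pos [ 641.  -232.9  139.5] yaw -0.1508 -> offset [  1.  109.5  -2.2] roll 0.0012 dist 109.0
84.98484199173954 [-0.06073895  0.64003129 -0.73183356]
```

View pics/w20.png

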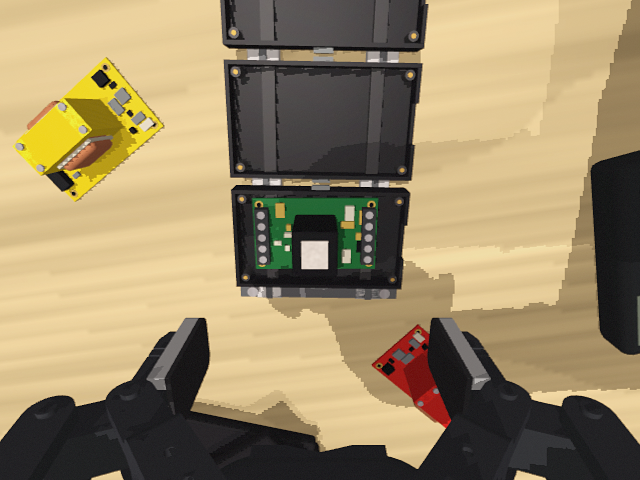

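Call:
play_rows(
  steps=[
    {"offset": [1,20,-2],"roll": 0},
    {"offset": [1,50,-2],"roll": 0},
    {"offset": [1,78,-2],"roll": 0},
    {"offset": [1,98,-2],"roll": 0},
    {"offset": [1,108,-2],"roll": 0},
  ],
)

```text
time: 27.25
position: [640.7, -234.6, 29.4]
eef_rot: [-1.567, 0.121, -0.115]
wrist_force: [-1.0, -0.2, -0.4]
opening: 84.8
```

Call:
play_rows(
  steps=[
    {"offset": [0,0,0],"roll": 0},
    {"offset": [0,0,0],"roll": 0},
    {"offset": [0,0,0],"roll": 0},
  ],
)

```text
time: 27.55
position: [642.9, -236.2, 33.2]
eef_rot: [-1.568, 0.117, -0.121]
wrist_force: [0.2, -0.5, -0.6]
opening: 85.0
```

```bash
python3 -c "
from h import *
go(641.7,-235.2,31,-.152);print(arm.get_obs()['opening'],arm.get_obs()['wrist_force'])
"
```

```text
t 27.55 pos [ 642.9 -236.2   33.2] yaw -0.1515 -> offset [-1.4  2.2  0.8] roll 0.0005 dist 3.0
84.97489342004191 [ 0.18694471 -0.52906599 -0.60499172]
```

Call:
play_rows(
  steps=[
    {"offset": [-1.2,2,1],"roll": 0},
    {"offset": [-1.2,2,1],"roll": 0},
    {"offset": [-1.2,2,1],"roll": 0},
    {"offset": [-1.2,2,1],"roll": 0},
    {"offset": [-1.2,2,1],"roll": 0},
  ],
  grip=12,
  force=50,
)

```text
time: 28.05
position: [641.1, -235.2, 29.8]
eef_rot: [-1.568, 0.119, -0.12]
wrist_force: [0.9, -0.1, 2.1]
opening: 27.3
```

Call:
play_rows(
  steps=[
    {"offset": [0,0,0],"roll": 0},
    {"offset": [0,0,0],"roll": 0},
    {"offset": [0,0,0],"roll": 0},
    {"offset": [0,0,0],"roll": 0},
  ],
)

```text
time: 28.45
position: [641.1, -235.2, 29.8]
eef_rot: [-1.568, 0.119, -0.12]
wrist_force: [0.3, -0.7, 3.8]
opening: 26.9
```

Call:
play_rows(
  steps=[
    {"offset": [0,-8,0],"roll": 0},
    {"offset": [0,-25,0],"roll": 0},
    {"offset": [0,-50,0],"roll": 0},
    {"offset": [0,-78,0],"roll": 0},
    {"offset": [0,-100,0],"roll": 0},
  ],
)

```text
time: 28.95
position: [640.5, -234.9, 130.6]
eef_rot: [-1.567, 0.12, -0.119]
wrist_force: [0.1, -1.2, -1.4]
opening: 27.5
```

```bash
python3 -c "
from h import *
cv2.imwrite('pics/w21.png',arm.capture('wrist'))
go(654.5,201.3,130,.161);print(arm.get_obs()['opening'],arm.get_obs()['wrist_force'])
"
```

```text
t 29.0 pos [ 642.7 -235.6  135.1] yaw -0.1514 -> offset [-54.3   4.2 433.7] roll -0.3124 dist 437.0
27.259672988250568 [-0.02080005 -0.30916921  2.325574  ]
```

View pics/w21.png

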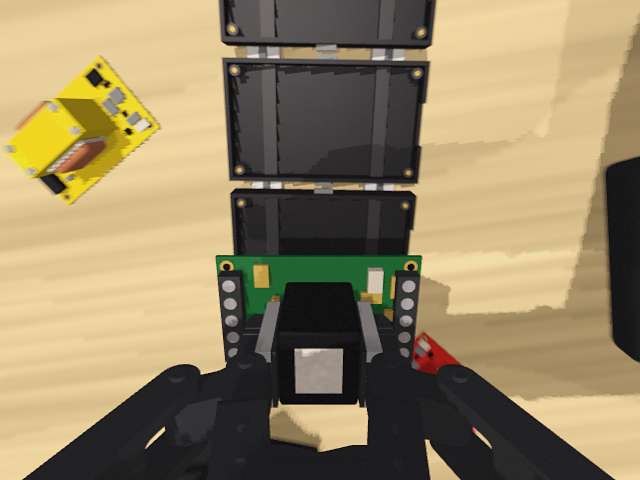

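Call:
play_rows(
  steps=[
    {"offset": [-3,0,22],"roll": -0.02},
    {"offset": [-8,0,68],"roll": -0.05},
    {"offset": [-14,0,117],"roll": -0.09},
    {"offset": [-20,0,167],"roll": -0.12},
    {"offset": [-26,0,216],"roll": -0.151},
  ],
)

```text
time: 29.5
position: [646.8, -15.8, 128.6]
eef_rot: [-1.571, 0.002, 0.001]
wrist_force: [1.2, 0.2, -1.3]
opening: 27.2
```

Call:
play_rows(
  steps=[
    {"offset": [1,0,49],"roll": -0.04},
    {"offset": [2,0,98],"roll": -0.08},
    {"offset": [4,0,146],"roll": -0.12},
    {"offset": [6,0,192],"roll": -0.161},
    {"offset": [7,0,218],"roll": -0.161},
  ],
)

```text
time: 30.0
position: [654.2, 204.0, 128.3]
eef_rot: [-1.567, -0.127, 0.129]
wrist_force: [-0.2, -0.2, -1.5]
opening: 27.3
```

Call:
play_rows(
  steps=[
    {"offset": [0,0,0],"roll": 0},
    {"offset": [0,0,0],"roll": 0},
    {"offset": [0,0,0],"roll": 0},
  ],
)

```text
time: 30.3
position: [654.6, 199.4, 128.8]
eef_rot: [-1.568, -0.123, 0.126]
wrist_force: [-1.5, 0.1, -0.8]
opening: 27.3
```

```bash
python3 -c "
from h import *
cv2.imwrite('pics/w22.png',arm.capture('wrist'))
go(654.5,201.3,20,.161);print(arm.get_obs()['opening'],arm.get_obs()['wrist_force'])
"
```

```text
t 30.35 pos [654.8 199.1 129.1] yaw 0.1583 -> offset [  0.2 109.1   2.3] roll -0.0027 dist 109.0
27.1672003978561 [-0.07953559  0.26591981 -1.79567494]
```

View pics/w22.png

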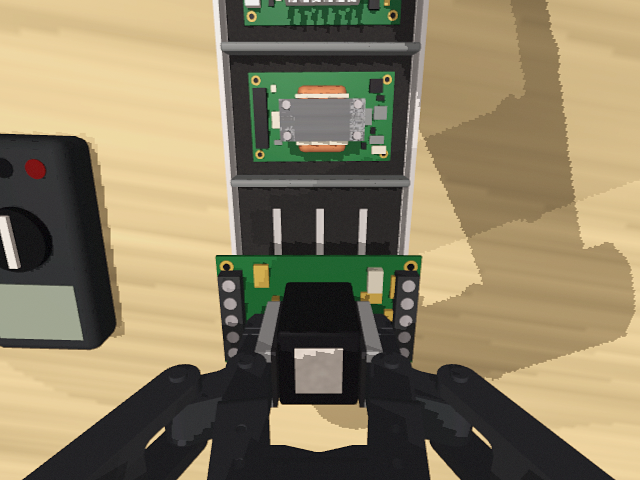

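Call:
play_rows(
  steps=[
    {"offset": [0.5,8,1.5],"roll": -0.002},
    {"offset": [0.5,25,1.5],"roll": -0.002},
    {"offset": [0.5,50,1.5],"roll": -0.002},
    {"offset": [0.5,72,1.5],"roll": -0.002},
    {"offset": [0.5,88,1.5],"roll": -0.002},
  ],
)

```text
time: 30.85
position: [654.4, 200.6, 39.1]
eef_rot: [-1.568, -0.124, 0.128]
wrist_force: [-0.4, -0.8, -1.1]
opening: 27.5
```

Call:
play_rows(
  steps=[
    {"offset": [0,8,0],"roll": 0},
    {"offset": [0,14,0],"roll": 0},
    {"offset": [0,17,0],"roll": 0},
    {"offset": [0,18,0],"roll": 0},
    {"offset": [0,18,0],"roll": 0},
  ],
)

```text
time: 31.35
position: [655.7, 202.1, 24.1]
eef_rot: [-1.567, -0.128, 0.126]
wrist_force: [0.5, -0.8, -1.1]
opening: 27.6
```

```bash
python3 -c "
from h import *
cv2.imwrite('pics/w23.png',arm.capture('wrist'))
go(654.5,201.3,19.5,.161);print(arm.get_obs()['opening'],arm.get_obs()['wrist_force'])
"
```

```text
t 31.4 pos [655.8 202.2  24.2] yaw 0.1619 -> offset [-1.4  4.7 -0.7] roll 0.0009 dist 5.0
27.05644239510935 [-0.06708598 -0.60692626 -0.86771944]
```

View pics/w23.png

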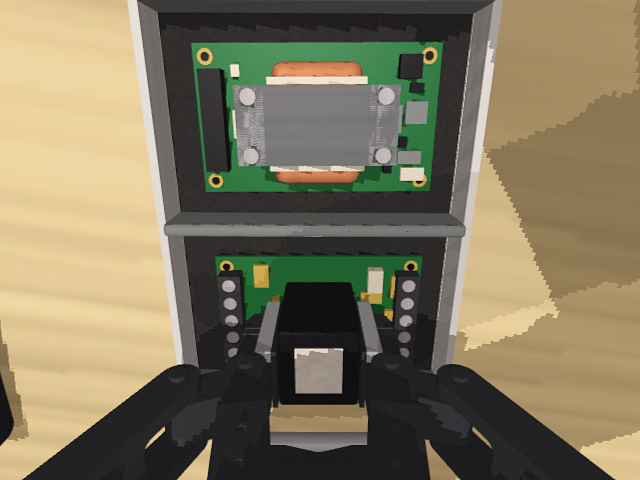

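Call:
play_rows(
  steps=[
    {"offset": [-1,1.2,-0.5],"roll": 0},
    {"offset": [-1,2.4,-0.5],"roll": 0},
    {"offset": [-1,3.6,-0.5],"roll": 0},
    {"offset": [-1,4.2,-0.5],"roll": 0},
    {"offset": [-1,4.2,-0.5],"roll": 0},
  ],
)

```text
time: 31.9
position: [654.5, 201.4, 19.8]
eef_rot: [-1.567, -0.128, 0.127]
wrist_force: [-0.7, -0.8, 3.4]
opening: 27.1
```

Call:
play_rows(
  steps=[
    {"offset": [0,0,0],"roll": 0},
    {"offset": [0,0,0],"roll": 0},
    {"offset": [0,0,0],"roll": 0},
    {"offset": [0,0,0],"roll": 0},
  ],
  grip=52,
)

```text
time: 32.3
position: [654.5, 201.3, 19.1]
eef_rot: [-1.567, -0.127, 0.127]
wrist_force: [0.7, 0.5, 0.1]
opening: 52.5
```

Call:
play_rows(
  steps=[
    {"offset": [0,-10,0],"roll": 0},
    {"offset": [0,-40,0],"roll": 0},
    {"offset": [0,-80,0],"roll": 0},
    {"offset": [0,-120,0],"roll": 0},
    {"offset": [0,-150,0],"roll": 0},
  ],
)

```text
time: 32.8
position: [655.3, 201.5, 173.4]
eef_rot: [-1.566, -0.131, 0.124]
wrist_force: [0.9, -0.2, 0.1]
opening: 52.1
```

Call:
play_rows(
  steps=[
    {"offset": [-20,-40,0],"roll": 0},
    {"offset": [-40,-80,0],"roll": 0},
    {"offset": [-60,-120,0],"roll": 0},
    {"offset": [-70,-130,0],"roll": 0},
    {"offset": [-70,-130,0],"roll": 0},
  ],
)

```text
time: 33.3
position: [585.2, 190.2, 303.3]
eef_rot: [-1.564, -0.132, 0.122]
wrist_force: [0.7, 0.4, -0.0]
opening: 52.3
```

```bash
python3 look.py w24; python3 meas.py w24 12; python3 -c "
from h import *
im=arm.capture('scene');cv2.imwrite('pics/scene1.png',im)"
```

```text
33.3 [585.16599301 190.19978534 303.33680968] [501.12578166 176.24025478 446.20501096]
pix [323.  27.] ctr 427.4 166.3 size [41.2, 93.0] yaw 0.1623
pix [322. 102.] ctr 499.8 177.9 size [51.6, 93.2] yaw 0.1621
pix [318. 174.] ctr 577.9 190.3 size [53.9, 91.3] yaw 0.1615
pix [316. 241.] ctr 655.3 203.1 size [53.0, 87.4] yaw 0.1609
```

View pics/w24.png

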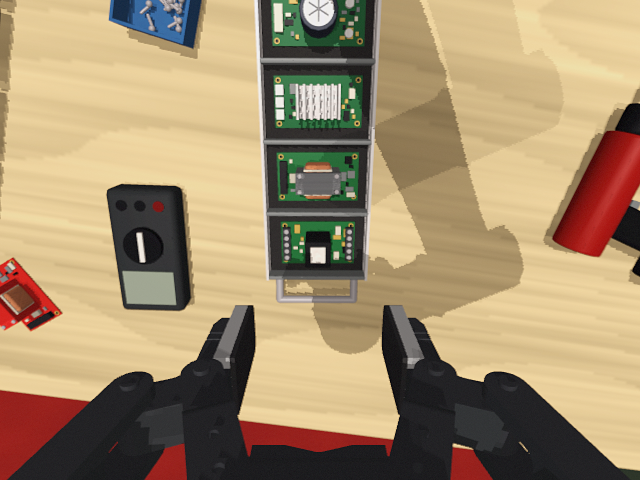

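View pics/scene1.png

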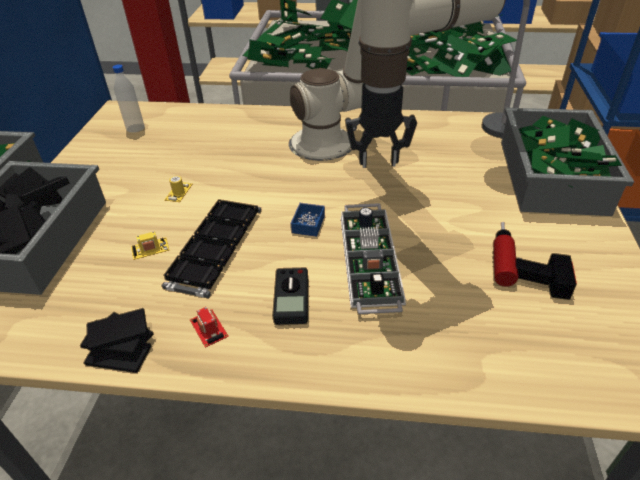

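The carrier holds all four boards in order, from capacitor at (366,215) to relay at (377,285). The housings are empty and the bystanders haven't moved. Letting the arm settle, then handing in.

Call:
play_rows(
  steps=[
    {"offset": [0,0,0],"roll": 0},
    {"offset": [0,0,0],"roll": 0},
    {"offset": [0,0,0],"roll": 0},
  ],
)

```text
time: 33.7
position: [585.5, 189.9, 297.6]
eef_rot: [-1.568, -0.125, 0.129]
wrist_force: [0.3, 0.3, -0.5]
opening: 51.9
```

```bash
python3 -c "
from h import *
print(arm.hand_in())"
```

```text
the job is handed in; nothing more can be done
None
```

All four boards are in the carrying rack in the order of the row, and I handed the job in at about 34 s. From nearest to farthest they are capacitor, heatsink, transformer and relay. Each was gripped by its tall part, lowered until it touched the bay floor and then released.

**Order disagreed with the description:** the list says the heatsink board starts in housing_1 and the capacitor board in housing_3. The pictures showed the capacitor board nearest the robot, then heatsink, transformer and relay. I matched boards to bays by where they actually stood, as the task words it.

**Last checks:**
- The final wrist picture fits the heatsink, transformer and relay boards flat and within about 2 mm of their bay centres. The capacitor board was cut off at the edge of that picture; its fit when last fully in view was about 1–2 mm.
- The final scene picture shows the housings empty. The driver, screw bin, meter and the red and yellow look-alikes look unmoved; I compared these by eye only.
- The highest wrist force in the move readings was about 7 N.

One move call was refused for a missing roll value, and one approach to the heatsink went about 70 mm off at travel height because of a sign slip. I corrected both before going down, and nothing was touched.

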